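# Bolt down the soap rack and stock it

### The job

Make the soap drying rack on the laundry counter ready for use: first turn all four of its T-handle bolts clockwise, fully home to their stops, and only then lay every bar of laundry soap on the rack. The bars go flat on the two wooden strips in neat straight rows, each bar lengthwise along its strip, centred across it, and wholly on it; leave the brush, the jar and the soap dish that lie about them where they are.

Things in the scene. Friction and masses are not known exactly. Their poses are not given: they have to be found in the camera images.
- rack: soap drying rack, fixed to the counter: a steel deck 240 (x) x 410 (y) mm, 15 mm thick, origin at the centre of its underside, on the counter. Its long side is its y axis, z up. On it lie two raised wooden strips running along y and, outside the strips' ends, four black T-handle hold-down bolts at x = +-70, y = +-170 mm.
- front_strip (a point): centre of the top face of the rack's front wooden strip (on its -x side): 62 mm wide (x), 260 mm long (y), top face 21 mm above the counter and 6 mm above the deck. Axes as the rack's.
- back_strip (a point): the same for the rack's back wooden strip (on its +x side), 110 mm behind the front one. Room for three bars end to end on each strip.
- bolt1_grip (a point): T-handle bolt 1: the middle of its black bar handle, on the turning axis, 13 mm below the handle's top and 49 mm above the counter. x along the handle bar, z up. The handle bar is 62 mm long, 16 mm thick and 34 mm high, upright sides, over a round collar of 34 mm diameter and 10 mm height.
- bolt1 (a joint): turn of bolt 1, rad: 0 fully slack, grows clockwise seen from above, end stop (fully tight) at 2.2, where the handle lies parallel to the rack's long side. Starts slack, somewhere from 0 to 0.5. It turns stiffly (0.08 N m of friction), stays where it is left and does not rise or sink.
- bolt2_grip (a point): T-handle bolt 2: the middle of its black bar handle, on the turning axis, 13 mm below the handle's top and 49 mm above the counter. x along the handle bar, z up. The handle bar is 62 mm long, 16 mm thick and 34 mm high, upright sides, over a round collar of 34 mm diameter and 10 mm height.
- bolt2 (a joint): turn of bolt 2, rad: 0 fully slack, grows clockwise seen from above, end stop (fully tight) at 2.2, where the handle lies parallel to the rack's long side. Starts slack, somewhere from 0 to 0.5. It turns stiffly (0.08 N m of friction), stays where it is left and does not rise or sink.
- bolt3_grip (a point): T-handle bolt 3: the middle of its black bar handle, on the turning axis, 13 mm below the handle's top and 49 mm above the counter. x along the handle bar, z up. The handle bar is 62 mm long, 16 mm thick and 34 mm high, upright sides, over a round collar of 34 mm diameter and 10 mm height.
- bolt3 (a joint): turn of bolt 3, rad: 0 fully slack, grows clockwise seen from above, end stop (fully tight) at 2.2, where the handle lies parallel to the rack's long side. Starts slack, somewhere from 0 to 0.5. It turns stiffly (0.08 N m of friction), stays where it is left and does not rise or sink.
- bolt4_grip (a point): T-handle bolt 4: the middle of its black bar handle, on the turning axis, 13 mm below the handle's top and 49 mm above the counter. x along the handle bar, z up. The handle bar is 62 mm long, 16 mm thick and 34 mm high, upright sides, over a round collar of 34 mm diameter and 10 mm height.
- bolt4 (a joint): turn of bolt 4, rad: 0 fully slack, grows clockwise seen from above, end stop (fully tight) at 2.2, where the handle lies parallel to the rack's long side. Starts slack, somewhere from 0 to 0.5. It turns stiffly (0.08 N m of friction), stays where it is left and does not rise or sink.
- bar1: plain tan bar of laundry soap, 75 (x) x 50 (y) x 34 (z) mm, about 0.14 kg, origin at its centre; starts lying flat on the counter to the right of the rack. All bars are alike. Absent in some starts (then None).
- bar2: plain tan bar of laundry soap, 75 (x) x 50 (y) x 34 (z) mm, about 0.14 kg, origin at its centre; starts lying flat on the counter to the right of the rack. All bars are alike. Absent in some starts (then None).
- bar3: plain tan bar of laundry soap, 75 (x) x 50 (y) x 34 (z) mm, about 0.14 kg, origin at its centre; starts lying flat on the counter to the right of the rack. All bars are alike. Absent in some starts (then None).
- bar4: plain tan bar of laundry soap, 75 (x) x 50 (y) x 34 (z) mm, about 0.14 kg, origin at its centre; starts lying flat on the counter to the right of the rack. All bars are alike. Absent in some starts (then None).
- bar5: plain tan bar of laundry soap, 75 (x) x 50 (y) x 34 (z) mm, about 0.14 kg, origin at its centre; starts lying flat on the counter to the right of the rack. All bars are alike. Absent in some starts (then None).
- brush: scrubbing brush lying beyond the bars; origin at its underside. Not part of the job.
- jar: squat pink jar, 64 mm diameter, 85 mm high, among the bars; origin at its underside. Not part of the job.
- dish: white soap dish, 76 mm diameter, 28 mm high, on the robot's side of the bars; origin at its underside. Not part of the job.

How it is judged:
By the outcome, as a careful person would: the job done as asked, in the order asked, and still so for the second after the job is handed in, with the robot touching nothing.
Of bar1, bar2, bar3, bar4, bar5 only 3 to 5 are there at a start; the rules pass over those that are not, and their reading is None.
At some moment in a run one of bar1, bar2, bar3, bar4, bar5 may be knocked a few centimetres aside while the robot is not near it.
Once in a run the grip may slacken for a moment while it holds something.
It also fails if it takes over 210 s, if anything falls off the work surface, if the arm or the gripper's body presses on something with over 40 N, if the wrist force passes 120 N, or if a joint passes its speed limit or range.

### The arm

A 6-joint arm with a two-finger parallel gripper is mounted at the origin on the work surface. World frame = base frame: x ahead of the robot, y to its left, z up, the work surface at z = 0. Lengths are in mm, angles in rad, forces in N, time in s.
With the tool pointing down it reaches from about 325 to 900 mm from the base axis. Payload 3.5 kg.
Tool frame: the origin (TCP) lies midway between the tips of the shut fingers; the grasp point (between the pads) lies 19 mm behind it (arm.hold_point_z is the distance from the TCP to the grasp point, in mm); z points along the fingers, y is the line along which they close (so a half turn about z gives the same grasp; the last joint's range is limited). The gripper opens to 85 mm and grips with 20 to 120 N. Pads are 22 mm wide; open, the fingers measure 114 mm over their backs; the gripper's body (76 mm by 85 mm) begins 54 mm behind the grasp point. The pads swing forward as they close: fully open they stand 13 mm farther back than shut.
Start: joints at [1.221, 0.276, -0.026, 1.268, 0, 1.467], TCP at [152.695, 606.058, 231.313] pointing down, gripper open.
Joint ranges: [-3.12, 3.12], [-0.85, 1.88], [-1.08, 1.24], [-1.95, 2.15], [-1.57, 1.53], [-3.14, 3.14]. Speed limits (rad/s): [2.57, 2.57, 3.14, 3.14, 3.14, 3.14].

### API

Orientations are given as a rotation vector (axis times angle).
In Python, from bench import monitor, read_camera, camera_info, hand_in, arm gives the robot as it stands. The module is installed in compiled form; this text tells all that it offers.
- The arm moves only by the tool carry_out, never from a script. Its argument "moves" is a list of rows, each a list of 5 numbers: the opening, from 0 (shut) to 1 (fully open), then the shift along the tool's x, y, z each as a share of 40 cm, from -1 to 1, then the turn about the tool's z as a share of 45 degrees, from -1 to 1. In form: [[gripper, dx, dy, dz, turn], ...]. A call has 1 to 20 rows; each row shifts and turns the commanded pose from where the row before left it, along the tool's axes as they then stand; what a row does not reach is not made up. A row lasts 1/10 s, in which the tool goes at most 50 mm and 8.59 degrees, less where a joint would pass 70% of its speed; a pose out of reach is approached as far as the arm can. A call with a number of a shift or a turn outside -1 to 1 is refused whole. A call with a gripper value outside its range is refused whole. The fingers move at their own pace and stop on an object; "squeeze" is the grip in N (left out, the last holds). Time passes only in rows, so rows that do not move let the fingers close. It gives the time, the measured TCP pose, the force, the opening and the grip force at its end, in the units of the state.
- monitor.get_obs(): the state, without advancing time (a new reading comes with each control period).
- read_camera(name): name is "scene" or "top" or "wrist"; returns the picture (480x640x3 uint8, red, green, blue); there is no depth.
- camera_info(name): a dict with "camera_matrix" (3x3 intrinsics, pixels), "dist_coeffs" ([k1, k2, p1, p2, k3] as OpenCV has them; the pictures are not rectified), "world_to_cam" (4x4, takes a point from world to camera coordinates); the wrist camera has in their place "tool_from_camera" (4x4, takes a point from camera to tool coordinates, whose origin is the TCP and whose axes are the flange's). Camera axes: x right, y down, z forward; pixel columns grow to the right and rows downward; lengths in mm; the calibration is good to about 2 mm. A picture is of the moment at which its call begins: read the wrist's pose just before it. camera_info takes no time and is no camera call.
- hand_in(): hands the job in; it is judged then, once.
The state is a dict: "time": time; "qpos": joint angles; "qvel": joint speeds; "tau": joint torques, N m; "tool_pos": TCP position; "eef_rot": TCP orientation; "wrist_force": force on the tool from outside, world axes, zero at the start; "ft_torque": the same for the moment, N m; "gripper_width": finger opening in mm; "grasp_force": force on a finger pad.
Only numpy, scipy, OpenCV 4.12 (cv2) and the standard library are available. Lean on these libraries where they do the work, as an engineer would, in place of code of your own. Each camera call takes 0.05 s, during which the arm holds its last target. There are 200 camera calls.

## Working session

There is one attempt and no reset: what is moved stays moved. The work goes in short steps, Python scripts to look and compute and a tool call to move; the robot and the scene stay as the last step left them, time stands still between calls to the robot, and variables do not carry over. Pictures are saved under pics/ and viewed, at most 14 in all, crops included, and the job is handed in when it is done.

Besides the shell and the picture viewer there is one more tool, called after "Call:" as name(argument=value, ...), one argument or row to a line, values as JSON. carry_out: Moves the arm, as the interface text tells. Shift numbers are shares of 40 cm and turn numbers shares of 45 degrees, none past 1 either way. Its arguments: {"type":"object","properties":{"moves":{"type":"array"},"squeeze":{"type":"number"}},"required":["moves"]}

```bash
mkdir -p pics; ls
cat > h.py <<'E'
import numpy as np, cv2
from scipy.spatial.transform import Rotation as R
from bench import monitor, read_camera, camera_info, hand_in, arm
def snap(cam,fn):
    im=read_camera(cam); cv2.imwrite('pics/'+fn,im[:,:,::-1]); return im
E
python3 - <<'E'
from h import *
o=monitor.get_obs(); print({k:np.round(v,3) for k,v in o.items()}); print(arm.hold_point_z)
for c in('scene','top','wrist'):
    i=camera_info(c); print(c,{k:np.round(v,3).tolist() for k,v in i.items()})
snap('scene','s0.png');snap('top','t0.png')
E
```

```text
pics
{'time': np.float64(0.0), 'qpos': array([ 1.221,  0.277, -0.028,  1.268,  0.   ,  1.467]), 'qvel': array([ 0.   , -0.003,  0.001,  0.002,  0.   ,  0.001]), 'tau': array([-3.0000e-03, -4.4551e+01,  2.9520e+01,  1.6000e-02, -0.0000e+00,
        0.0000e+00]), 'tool_pos': array([152.407, 605.305, 230.15 ]), 'eef_rot': array([-3.870e-01, -3.117e+00,  3.000e-03]), 'wrist_force': array([-0.055,  0.315, -0.601]), 'ft_torque': array([ 0.019, -0.041,  0.011]), 'grasp_force': np.float64(0.0), 'gripper_width': np.float64(85.484)}
18.700000000000003
scene {'camera_matrix': [[557.006, 0.0, 327.892], [0.0, 557.006, 239.95], [0.0, 0.0, 1.0]], 'dist_coeffs': [-0.055, 0.0, 0.0, 0.0, 0.0], 'world_to_cam': [[0.424, 0.905, 0.015, -220.136], [0.75, -0.342, -0.566, -385.683], [-0.507, 0.251, -0.824, 1366.044], [0.0, 0.0, 0.0, 1.0]]}
top {'camera_matrix': [[453.636, 0.0, 324.168], [0.0, 453.636, 237.722], [0.0, 0.0, 1.0]], 'dist_coeffs': [-0.01, 0.0, 0.0, 0.0, 0.0], 'world_to_cam': [[-0.013, -1.0, -0.003, -2.963], [-0.987, 0.014, -0.161, 522.338], [0.161, 0.001, -0.987, 1074.729], [0.0, 0.0, 0.0, 1.0]]}
wrist {'camera_matrix': [[368.56, 0.0, 325.303], [0.0, 368.56, 239.707], [0.0, 0.0, 1.0]], 'dist_coeffs': [0.022, 0.0, 0.0, 0.0, 0.0], 'tool_from_camera': [[0.0, -0.947, -0.322, 83.076], [1.0, 0.0, -0.0, -0.08], [0.0, -0.322, 0.947, -143.308], [0.0, 0.0, 0.0, 1.0]]}
```

View pics/s0.png

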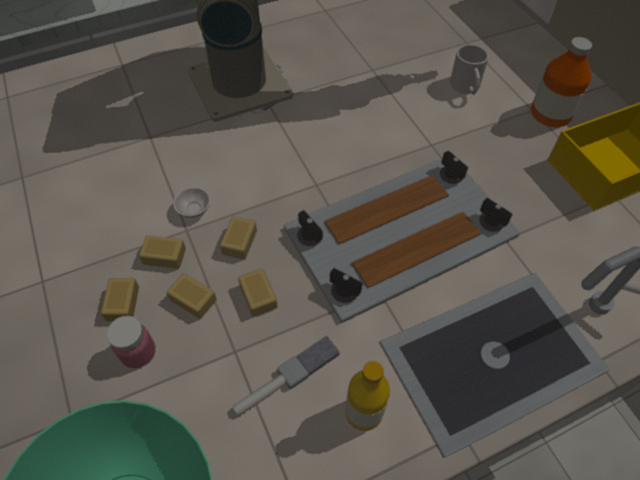

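View pics/t0.png

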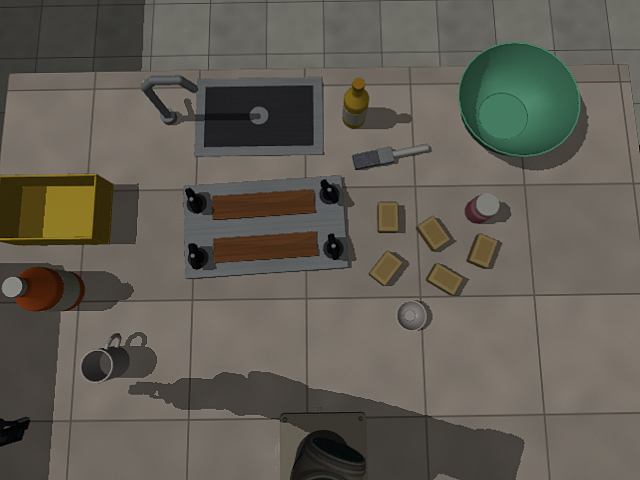

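```bash
cat >> h.py <<'E'
def pose(o):
    T=np.eye(4);T[:3,:3]=R.from_rotvec(o['eef_rot']).as_matrix();T[:3,3]=o['tool_pos'];return T
def cam(c,o=None):
    i=camera_info(c);K=np.array(i['camera_matrix']);d=np.array(i['dist_coeffs'])
    W=np.array(i['world_to_cam']) if c!='wrist' else np.linalg.inv(pose(o)@np.array(i['tool_from_camera']))
    return K,d,W
def proj(C,P):
    K,d,W=C;return cv2.projectPoints(np.asarray(P,float).reshape(-1,1,3),cv2.Rodrigues(W[:3,:3])[0],W[:3,3],K,d)[0][:,0]
def onplane(C,uv,z):
    K,d,W=C;n=cv2.undistortPoints(np.asarray(uv,float).reshape(-1,1,2),K,d)[:,0]
    Rt=W[:3,:3].T;c=-Rt@W[:3,3];r=np.c_[n,np.ones(len(n))]@Rt.T
    return c+r*((z-c[2])/r[:,2])[:,None]
def tri(C1,u1,C2,u2):
    n=[cv2.undistortPoints(np.asarray(u,float).reshape(-1,1,2),C[0],C[1])[:,0].T for C,u in((C1,u1),(C2,u2))]
    X=cv2.triangulatePoints(C1[2][:3],C2[2][:3],*n);return (X[:3]/X[3]).T
def warp(im,C,z,x0,x1,y0,y1,s=2.):
    # rows: x decreasing downwards, cols: y decreasing to the right (as top view), s px/mm
    xs=np.arange(x1,x0,-1/s);ys=np.arange(y1,y0,-1/s)
    Y,X=np.meshgrid(ys,xs);uv=proj(C,np.c_[X.ravel(),Y.ravel(),np.full(X.size,z)]).astype(np.float32).reshape(*X.shape,2)
    return cv2.remap(im,uv[...,0],uv[...,1],cv2.INTER_LINEAR)
def blobs(m,z,C,amin):
    m=cv2.morphologyEx(m.astype(np.uint8),cv2.MORPH_OPEN,np.ones((3,3)))
    out=[]
    for c in cv2.findContours(m,cv2.RETR_EXTERNAL,cv2.CHAIN_APPROX_NONE)[0]:
        if cv2.contourArea(c)<amin: continue
        P=onplane(C,c[:,0],z)[:,:2].astype(np.float32)
        (cx,cy),(w,h),a=cv2.minAreaRect(P)
        if w<h:w,h,a=h,w,a+90
        out.append((cx,cy,w,h,(a+90)%180-90,c))
    return out
E
python3 - <<'E'
from h import *
for c in('top','scene'):
    im=cv2.imread(f'pics/{c[0]}0.png');hsv=cv2.cvtColor(im,cv2.COLOR_BGR2HSV);C=cam(c)
    for u,v in ([(388,217),(434,233),(265,205),(400,217)] if c=='top' else [(385,208),(190,293),(160,249)]): print(c,hsv[v,u])
    H,S,V=cv2.split(hsv)
    st=(H<15)&(S>110)&(V>50); ba=(H>15)&(H<28)&(S>80)&(V>100)
    for n,m,z,a in(('strip',st,21,800),('bar',ba,34,150)):
        for b in blobs(m,z,C,a):
            if 300<b[0]<800 and -500<b[1]<500: print(n,np.round(b[:5],1),b[5][:,0].mean(0).round())
E
```

```text
top [ 20 131 105]
top [ 20 126 105]
top [ 13 170  72]
top [15 32 64]
strip [505.  138.1 257.8  60.8 -86.8] [265. 247.]
strip [615.  144.7 258.7  60.5 -86.8] [263. 204.]
bar [ 418.4 -303.9   70.3   45.3   57.5] [445. 279.]
bar [ 447.7 -159.9   70.9   45.3  -39.5] [386. 267.]
bar [ 487.6 -402.5   71.5   45.3  -23.8] [483. 250.]
bar [ 533.5 -281.7   69.8   46.    32.8] [433. 232.]
bar [ 575.6 -170.3   69.2   45.    -1.9] [388. 216.]
scene [ 13 152  79]
scene [ 21 132 106]
scene [ 20 132 106]
strip [615.4 145.5 259.6  60.5 -86.9] [414. 251.]
strip [506.  139.7 259.8  60.9 -86.7] [383. 210.]
bar [ 487.3 -401.9   69.6   46.7  -24. ] [118. 295.]
bar [ 533.8 -281.1   71.7   45.8   32.9] [190. 291.]
bar [ 576.9 -168.9   71.3   45.9   -1.2] [257. 288.]
bar [ 419.2 -303.3   71.7   45.6   59. ] [161. 247.]
bar [ 448.  -159.1   69.9   46.7  -38.7] [238. 233.]
```

```bash
cat >> h.py <<'E'
def go(x,y,z,psi=None,line=None,deg=None):
    """print total shift (tool axes, shares) and turn; psi heading of tool x in deg, shift given for the frame before the turn"""
    o=monitor.get_obs();T=pose(o);M=T[:3,:3];d=M.T@(np.array([x,y,z])-T[:3,3])
    p0=np.degrees(np.arctan2(M[1,0],M[0,0]));s=''
    t=0 if psi is None else -((psi-p0+180)%360-180)
    print('t',o['time'],'now',T[:3,3].round(1),'psi',round(p0,2),'q6',o['qpos'][5].round(2),'tilt',round(np.degrees(np.arccos(-M[2,2])),2),'w',o['gripper_width'].round(1),'| d shares',(d/400).round(4),'turn',round(t/45,4),'mm',d.round(1),'deg',round(t,2))
    if psi is not None:
        c=np.radians(psi);X=np.array([np.cos(c),np.sin(c),0]);Y=np.array([np.sin(c),-np.cos(c),0]);D=np.array([x,y,z])-T[:3,3]
        print('  after turn: shares',np.round([D@X/400,D@Y/400,-D[2]/400],4))
E
python3 -c "
from h import *
go(480,140,350,183.2)"
```

```text
Traceback (most recent call last):
  File "h.py", line 41, in go
    print('t',o['time'],'now',T[:3,3].round(1),'psi',round(p0,2),'q6',o['qpos'][5].round(2),'tilt',round(np.degrees(np.arccos(-M[2,2])),2),'w',o['gripper_width'].round(1),'| d shares',(d/400).round(4),'turn',round(t/45,4),'mm',d.round(1),'deg',round(t,2))
                                                                                                                                               ^^^^^^^^^^^^^^^^^^^^^^^^
AttributeError: 'float' object has no attribute 'round'
```

```bash
sed -i "s/o\['gripper_width'\].round(1)/round(float(o['gripper_width']),1)/; s/o\['qpos'\]\[5\].round(2)/round(float(o['qpos'][5]),2)/" h.py
python3 -c "
from h import *
go(480,140,350,183.2)"
```

```text
t 0.1 now [152.5 605.4 230.3] psi 165.86 q6 1.47 tilt 0.12 w 85.3 | d shares [-1.0782 -0.9288 -0.2977] turn -0.3854 mm [-431.3 -371.5 -119.1] deg -17.34
  after turn: shares [-0.7526 -1.2074 -0.2993]
```

Call:
carry_out(
  moves=[
    [1, 0, 0, -0.06, -0.077],
    [1, 0, 0, -0.06, -0.077],
    [1, 0, 0, -0.06, -0.077],
    [1, 0, 0, -0.06, -0.077],
    [1, 0, 0, -0.06, -0.077],
    [1, -0.05, -0.08, 0, 0],
    [1, -0.05, -0.08, 0, 0],
    [1, -0.05, -0.08, 0, 0],
    [1, -0.05, -0.08, 0, 0],
    [1, -0.05, -0.08, 0, 0],
    [1, -0.05, -0.08, 0, 0],
    [1, -0.05, -0.08, 0, 0],
    [1, -0.05, -0.08, 0, 0],
    [1, -0.05, -0.08, 0, 0],
    [1, -0.05, -0.08, 0, 0],
    [1, -0.05, -0.08, 0, 0],
    [1, -0.05, -0.08, 0, 0],
    [1, -0.05, -0.08, 0, 0],
    [1, -0.05, -0.08, 0, 0],
    [1, -0.05, -0.08, 0, 0],
  ],
)

```text
time: 2.1
tool_pos: [479.3, 142.0, 350.9]
eef_rot: [0.087, -3.14, 0.0]
wrist_force: [0.3, 1.5, -0.7]
gripper_width: 85.3
grasp_force: 0.0
```

```bash
python3 -c "
from h import *
go(480,230,230,183.2)"
```

```text
t 2.1 now [479.3 142.  350.9] psi -176.82 q6 0.1 tilt 0.04 w 85.3 | d shares [-0.0143  0.2196  0.3021] turn -0.0005 mm [ -5.7  87.8 120.8] deg -0.02
  after turn: shares [-0.0142  0.2196  0.3021]
```

Call:
carry_out(
  moves=[
    [1, 0, 0.055, 0.075, 0],
    [1, 0, 0.055, 0.075, 0],
    [1, 0, 0.055, 0.075, 0],
    [1, 0, 0.055, 0.075, 0],
    [1, 0, 0, 0, 0],
    [1, 0, 0, 0, 0],
  ],
)

```text
time: 2.7
tool_pos: [473.2, 231.1, 230.5]
eef_rot: [0.089, -3.138, 0.002]
wrist_force: [0.4, -0.3, 0.5]
gripper_width: 85.6
grasp_force: 0.0
```

```bash
cat > look.py <<'E'
import sys,pickle
from h import *
n=sys.argv[1];o=monitor.get_obs();im=snap('wrist',n+'.png');pickle.dump({k:np.array(v) for k,v in o.items()},open(f'pics/{n}.pkl','wb'));print(o['tool_pos'])
E
python3 look.py w1
```

```text
[473.18212454 231.10713047 230.52706001]
```

Call:
carry_out(
  moves=[
    [1, 0, -0.09, 0, 0],
    [1, 0, -0.09, 0, 0],
    [1, 0, -0.09, 0, 0],
    [1, 0, -0.09, 0, 0],
    [1, 0, -0.09, 0, 0],
    [1, 0, 0, 0, 0],
    [1, 0, 0, 0, 0],
  ],
)

```text
time: 3.45
tool_pos: [485.1, 50.4, 233.2]
eef_rot: [-0.082, 3.137, 0.0]
wrist_force: [-0.5, 0.3, -0.2]
gripper_width: 85.5
grasp_force: 0.0
```

```bash
python3 look.py w2; python3 -c "
import cv2
a=cv2.imread('pics/w1.png');b=cv2.imread('pics/w2.png');import numpy as np
cv2.imwrite('pics/w12.png',cv2.resize(np.hstack([a,b]),(800,300),interpolation=cv2.INTER_AREA))"
```

```text
[485.0611081   50.36355491 233.18920616]
```

View pics/w12.png

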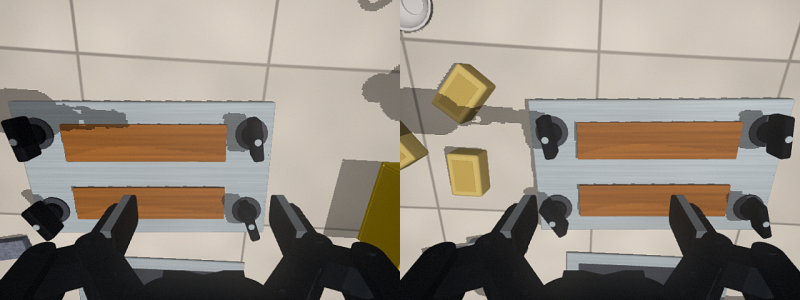

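```bash
cat > bolts.py <<'E'
from h import *
import pickle
yaw=np.radians(3.2);c0=np.array([560.6,142.0])
Rm=np.array([[np.cos(yaw),-np.sin(yaw)],[np.sin(yaw),np.cos(yaw)]])
B=[c0+Rm@np.array(p) for p in((-70,-170),(-70,170),(70,-170),(70,170))]
if __name__=='__main__':
    rows=[]
    for n,ids in(('w2',(0,2)),('w1',(1,3))):
        o=pickle.load(open(f'pics/{n}.pkl','rb'));C=cam('wrist',o);im=cv2.imread(f'pics/{n}.png');r=[]
        for i in ids:
            x,y=B[i];w=warp(im,C,62,x-60,x+60,y-60,y+60,2.5);w=np.clip((w.astype(float)/255)**.5*255,0,255).astype(np.uint8)
            cv2.drawMarker(w,(150,150),(0,0,255),0,10);r.append(w)
        rows.append(np.hstack(r))
    for b in B: print(b.round(1))
    cv2.imwrite('pics/b.png',np.vstack(rows))
E
python3 bolts.py
```

```text
[500.2 -31.6]
[481.2 307.8]
[640.  -23.8]
[621.  315.6]
```

View pics/b.png

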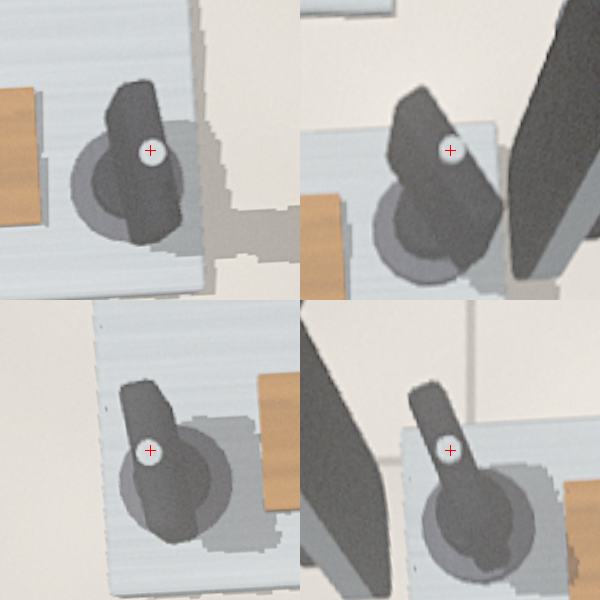

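```bash
python3 -c "
from h import *
go(500.2,-31.6,110,192)"
```

```text
t 3.5 now [484.8  51.2 232.9] psi -176.89 q6 -0.08 tilt 0.15 w 85.3 | d shares [-0.0264 -0.2087  0.3072] turn -0.1977 mm [-10.6 -83.5 122.9] deg -8.89
  after turn: shares [ 0.0054 -0.2104  0.3071]
```

Call:
carry_out(
  moves=[
    [0.7, 0, 0, 0, -0.1],
    [0.7, 0, 0, 0, -0.1],
    [0.7, 0.001, -0.042, 0.061, 0],
    [0.7, 0.001, -0.042, 0.061, 0],
    [0.7, 0.001, -0.042, 0.061, 0],
    [0.7, 0.001, -0.042, 0.061, 0],
    [0.7, 0.001, -0.042, 0.061, 0],
    [0.7, 0, 0, 0, 0],
    [0.7, 0, 0, 0, 0],
    [0.7, 0, 0, 0, 0],
  ],
)

```text
time: 4.5
tool_pos: [500.9, -30.1, 110.8]
eef_rot: [-0.335, 3.121, -0.001]
wrist_force: [-0.0, -0.2, 0.6]
gripper_width: 60.2
grasp_force: 0.0
```

```bash
python3 -c "
from h import *
go(500.2,-31.6,32,192)"
```

```text
t 4.5 now [500.9 -30.1 110.8] psi -167.74 q6 -0.4 tilt 0.14 w 60.2 | d shares [ 0.003  -0.0031  0.1969] turn 0.0058 mm [ 1.2 -1.3 78.8] deg 0.26
  after turn: shares [ 0.0025 -0.0033  0.197 ]
```

Descend, grip, then turn clockwise ~66° in the first call.

Call:
carry_out(
  moves=[
    [0.7, 0.003, -0.003, 0.049, 0],
    [0.7, 0, 0, 0.049, 0],
    [0.7, 0, 0, 0.049, 0],
    [0.7, 0, 0, 0.05, 0],
    [0.7, 0, 0, 0, 0],
    [0, 0, 0, 0, 0],
    [0, 0, 0, 0, 0],
    [0, 0, 0, 0, 0],
    [0, 0, 0, 0, 0],
    [0, 0, 0, 0, 0],
    [0, 0, 0, 0, 0],
  ],
  squeeze=60,
)

```text
time: 5.6
tool_pos: [500.2, -31.5, 32.3]
eef_rot: [-0.334, 3.121, 0.003]
wrist_force: [-0.8, 3.4, 5.4]
gripper_width: 15.0
grasp_force: 58.8
```

```bash
cat > st.py <<'E'
from h import *
o=monitor.get_obs();M=pose(o)[:3,:3]
print('t',o['time'],np.round(o['tool_pos'],1),'psi',round(np.degrees(np.arctan2(M[1,0],M[0,0]))%360,2),'F',np.round(o['wrist_force'],1),'M',np.round(o['ft_torque'],3),'g',round(float(o['grasp_force']),1),'w',round(float(o['gripper_width']),1))
E
python3 st.py
```

```text
t 5.6 [500.2 -31.5  32.3] psi 192.21 F [-0.8  3.4  5.4] M [ 0.548  0.201 -0.042] g 58.8 w 15.0
```

Call:
carry_out(
  moves=[
    [0, 0, 0, 0, 0.15],
    [0, 0, 0, 0, 0.15],
    [0, 0, 0, 0, 0.15],
    [0, 0, 0, 0, 0.15],
    [0, 0, 0, 0, 0.15],
    [0, 0, 0, 0, 0.15],
    [0, 0, 0, 0, 0.15],
    [0, 0, 0, 0, 0.15],
    [0, 0, 0, 0, 0.15],
    [0, 0, 0, 0, 0.15],
    [0, 0, 0, 0, 0.15],
    [0, 0, 0, 0, 0.15],
    [0, 0, 0, 0, 0.15],
    [0, 0, 0, 0, 0.15],
    [0, 0, 0, 0, 0],
    [0, 0, 0, 0, 0],
  ],
)

```text
time: 7.2
tool_pos: [498.9, -33.2, 32.3]
eef_rot: [2.067, 2.363, -0.002]
wrist_force: [-4.0, -1.7, 8.2]
gripper_width: 14.8
grasp_force: 59.3
```

```bash
python3 st.py
```

```text
t 7.2 [498.9 -33.2  32.3] psi 97.64 F [-4.  -1.7  8.2] M [-0.31   0.852 -0.088] g 59.3 w 14.8
```

Call:
carry_out(
  moves=[
    [0, 0, 0, 0, 0.05],
    [0, 0, 0, 0, 0.05],
    [0, 0, 0, 0, 0.05],
    [0, 0, 0, 0, 0],
    [0, 0, 0, 0, 0],
  ],
)

```text
time: 7.7
tool_pos: [498.8, -33.1, 32.3]
eef_rot: [2.196, 2.244, -0.003]
wrist_force: [-3.9, -1.9, 8.7]
gripper_width: 15.6
grasp_force: 66.1
```

```bash
python3 st.py
```

```text
t 7.7 [498.8 -33.1  32.3] psi 91.24 F [-3.9 -1.9  8.7] M [-0.426  0.97   1.606] g 66.1 w 15.6
```

Call:
carry_out(
  moves=[
    [0.7, 0, 0, 0, 0],
    [0.7, 0, 0, 0, 0],
    [0.7, 0, 0, 0, 0],
    [0.7, 0, 0, -0.06, 0],
    [0.7, 0, 0, -0.07, -0.15],
    [0.7, 0, 0, -0.07, -0.17],
    [0.7, 0, 0, 0, -0.17],
    [0.7, 0, 0, 0, -0.17],
    [0.7, 0, 0, 0, -0.17],
    [0.7, 0, 0, 0, -0.17],
    [0.7, 0, 0, 0, -0.17],
    [0.7, 0, 0, 0, -0.17],
    [0.7, 0, 0, 0, -0.17],
    [0.7, 0, 0, 0, -0.17],
    [0.7, 0, 0, 0, -0.17],
    [0.7, 0, 0, 0, -0.17],
    [0.7, 0, 0, 0, -0.17],
    [0.7, 0, 0, 0, -0.17],
    [0.7, 0, 0, 0, -0.17],
    [0.7, 0, 0, 0, -0.17],
  ],
)

```text
time: 9.7
tool_pos: [498.8, -32.3, 110.4]
eef_rot: [0.885, -3.014, -0.001]
wrist_force: [0.3, 0.4, 0.1]
gripper_width: 59.7
grasp_force: 0.0
```

```bash
python3 -c "
from h import *
go(640.0,-23.8,110,214)"
```

```text
t 9.7 now [498.8 -32.3 110.4] psi -147.27 q6 -0.77 tilt 0.02 w 59.7 | d shares [-0.3083 -0.1731  0.0009] turn -0.0281 mm [-123.3  -69.2    0.4] deg -1.27
  after turn: shares [-0.3044 -0.1798  0.0009]
```

Call:
carry_out(
  moves=[
    [0.7, 0, 0, 0, -0.028],
    [0.7, -0.076, -0.045, 0, 0],
    [0.7, -0.076, -0.045, 0, 0],
    [0.7, -0.076, -0.045, 0, 0],
    [0.7, -0.076, -0.045, 0, 0],
    [0.7, 0, 0, 0, 0],
    [0.7, 0, 0, 0, 0],
    [0.7, 0, 0, 0, 0],
  ],
)

```text
time: 10.5
tool_pos: [638.5, -24.7, 110.0]
eef_rot: [0.908, -3.005, -0.001]
wrist_force: [-0.1, -0.1, 0.7]
gripper_width: 59.8
grasp_force: 0.0
```

```bash
python3 -c "
from h import *
go(640.0,-23.8,32,214)"
```

```text
t 10.5 now [638.5 -24.7 110. ] psi -146.36 q6 -0.73 tilt 0.12 w 59.8 | d shares [-0.0046 -0.0006  0.1949] turn -0.0081 mm [-1.8 -0.2 78. ] deg -0.36
  after turn: shares [-0.0043 -0.0003  0.1949]
```

Call:
carry_out(
  moves=[
    [0.7, -0.004, 0, 0.049, 0],
    [0.7, 0, 0, 0.049, 0],
    [0.7, 0, 0, 0.049, 0],
    [0.7, 0, 0, 0.048, 0],
    [0.7, 0, 0, 0, 0],
    [0, 0, 0, 0, 0],
    [0, 0, 0, 0, 0],
    [0, 0, 0, 0, 0],
    [0, 0, 0, 0, 0],
    [0, 0, 0, 0, 0],
    [0, 0, 0, 0, 0],
    [0, 0, 0, 0, 0.15],
    [0, 0, 0, 0, 0.15],
    [0, 0, 0, 0, 0.15],
  ],
)

```text
time: 11.9
tool_pos: [641.5, -23.3, 34.4]
eef_rot: [-0.361, 3.12, 0.001]
wrist_force: [-2.8, 1.2, 4.5]
gripper_width: 14.8
grasp_force: 60.2
```

```bash
python3 st.py
```

```text
t 11.9 [641.5 -23.3  34.4] psi 193.21 F [-2.8  1.2  4.5] M [0.3   0.49  0.077] g 60.2 w 14.8
```

Call:
carry_out(
  moves=[
    [0, 0, 0, 0, 0.15],
    [0, 0, 0, 0, 0.15],
    [0, 0, 0, 0, 0.15],
    [0, 0, 0, 0, 0.15],
    [0, 0, 0, 0, 0.15],
    [0, 0, 0, 0, 0.15],
    [0, 0, 0, 0, 0.15],
    [0, 0, 0, 0, 0.15],
    [0, 0, 0, 0, 0.15],
    [0, 0, 0, 0, 0.15],
    [0, 0, 0, 0, 0.15],
    [0, 0, 0, 0, 0.15],
    [0, 0, 0, 0, 0.15],
    [0, 0, 0, 0, 0.15],
    [0, 0, 0, 0, 0],
    [0, 0, 0, 0, 0],
  ],
)

```text
time: 13.5
tool_pos: [639.1, -26.9, 34.4]
eef_rot: [2.043, 2.385, -0.012]
wrist_force: [-9.6, -7.6, 9.3]
gripper_width: 14.9
grasp_force: 60.8
```

```bash
python3 st.py
```

```text
t 13.5 [639.1 -26.9  34.4] psi 98.82 F [-9.6 -7.6  9.3] M [-1.316  1.632 -0.091] g 60.8 w 14.9
```

Call:
carry_out(
  moves=[
    [0, 0, 0, 0, 0.045],
    [0, 0, 0, 0, 0.045],
    [0, 0, 0, 0, 0.045],
    [0, 0, 0, 0, 0.045],
    [0, 0, 0, 0, 0],
    [0, 0, 0, 0, 0],
  ],
)

```text
time: 14.1
tool_pos: [638.8, -26.9, 34.4]
eef_rot: [2.199, 2.241, -0.014]
wrist_force: [-9.4, -8.3, 10.1]
gripper_width: 14.9
grasp_force: 68.4
```

```bash
python3 st.py
```

```text
t 14.1 [638.8 -26.9  34.4] psi 91.07 F [-9.4 -8.3 10.1] M [-1.503  1.77   1.634] g 68.4 w 14.9
```

Call:
carry_out(
  moves=[
    [0.7, 0, 0, 0, 0],
    [0.7, 0, 0, 0, 0],
    [0.7, 0, 0, 0, 0],
    [0.7, 0, 0, -0.06, 0],
    [0.7, 0, 0, -0.07, -0.15],
    [0.7, 0, 0, -0.07, -0.17],
    [0.7, 0, 0, 0, -0.17],
    [0.7, 0, 0, 0, -0.17],
    [0.7, 0, 0, 0, -0.17],
    [0.7, 0, 0, 0, -0.17],
    [0.7, 0, 0, 0, -0.17],
    [0.7, 0, 0, 0, -0.17],
    [0.7, 0, 0, 0, -0.17],
    [0.7, 0, 0, 0, -0.17],
    [0.7, 0, 0, 0, -0.17],
    [0.7, 0, 0, 0, -0.17],
    [0.7, 0, 0, 0, -0.17],
    [0.7, 0, 0, 0, -0.17],
    [0.7, 0, 0, 0, -0.12],
    [0.7, 0, 0, 0, 0],
  ],
)

```text
time: 16.1
tool_pos: [641.6, -23.6, 112.6]
eef_rot: [-0.611, 3.081, 0.0]
wrist_force: [-0.0, 0.2, 0.5]
gripper_width: 60.0
grasp_force: 0.0
```

```bash
python3 -c "
from h import *
go(621,315.6,110,203)"
```

```text
t 16.1 now [641.6 -23.6 112.6] psi -157.55 q6 -0.53 tilt 0.03 w 60.0 | d shares [-0.2762  0.8035  0.0066] turn -0.0123 mm [-110.5  321.4    2.6] deg -0.55
  after turn: shares [-0.2839  0.8008  0.0065]
```

Call:
carry_out(
  moves=[
    [0.7, 0, 0, 0, -0.012],
    [0.7, -0.0315, 0.089, 0, 0],
    [0.7, -0.0315, 0.089, 0, 0],
    [0.7, -0.0315, 0.089, 0, 0],
    [0.7, -0.0315, 0.089, 0, 0],
    [0.7, -0.0315, 0.089, 0, 0],
    [0.7, -0.0315, 0.089, 0, 0],
    [0.7, -0.0315, 0.089, 0, 0],
    [0.7, -0.0315, 0.089, 0, 0],
    [0.7, -0.0315, 0.089, 0, 0],
    [0.7, 0, 0, 0, 0],
    [0.7, 0, 0, 0, 0],
    [0.7, 0, 0, 0, 0],
  ],
)

```text
time: 17.4
tool_pos: [620.5, 314.6, 112.3]
eef_rot: [0.624, -3.078, 0.001]
wrist_force: [-0.0, 0.2, -0.6]
gripper_width: 59.9
grasp_force: 0.0
```

```bash
python3 -c "
from h import *
go(621,315.6,32,203)"
```

```text
t 17.4 now [620.5 314.6 112.3] psi -157.08 q6 -0.02 tilt 0.04 w 59.9 | d shares [-0.0022  0.0019  0.2009] turn -0.0017 mm [-0.9  0.8 80.3] deg -0.08
  after turn: shares [-0.0021  0.0018  0.2009]
```

Call:
carry_out(
  moves=[
    [0.7, -0.002, 0.002, 0.05, 0],
    [0.7, 0, 0, 0.05, 0],
    [0.7, 0, 0, 0.05, 0],
    [0.7, 0, 0, 0.051, 0],
    [0.7, 0, 0, 0, 0],
    [0, 0, 0, 0, 0],
    [0, 0, 0, 0, 0],
    [0, 0, 0, 0, 0],
    [0, 0, 0, 0, 0],
    [0, 0, 0, 0, 0],
    [0, 0, 0, 0, 0],
    [0, 0, 0, 0, 0.15],
    [0, 0, 0, 0, 0.15],
    [0, 0, 0, 0, 0.15],
  ],
)

```text
time: 18.8
tool_pos: [622.5, 315.7, 34.0]
eef_rot: [-0.067, 3.138, -0.003]
wrist_force: [0.4, -4.5, 7.0]
gripper_width: 14.9
grasp_force: 59.9
```

```bash
python3 st.py
```

```text
t 18.8 [622.5 315.7  34. ] psi 182.45 F [ 0.4 -4.5  7. ] M [-0.776 -0.01   0.134] g 59.9 w 14.9
```

Call:
carry_out(
  moves=[
    [0, 0, 0, 0, 0.15],
    [0, 0, 0, 0, 0.15],
    [0, 0, 0, 0, 0.15],
    [0, 0, 0, 0, 0.15],
    [0, 0, 0, 0, 0.15],
    [0, 0, 0, 0, 0.15],
    [0, 0, 0, 0, 0.15],
    [0, 0, 0, 0, 0.15],
    [0, 0, 0, 0, 0.15],
    [0, 0, 0, 0, 0.15],
    [0, 0, 0, 0, 0.15],
    [0, 0, 0, 0, 0.15],
    [0, 0, 0, 0, 0],
    [0, 0, 0, 0, 0],
  ],
)

```text
time: 20.2
tool_pos: [620.2, 312.8, 34.0]
eef_rot: [1.983, 2.432, -0.01]
wrist_force: [-4.7, -10.0, 12.8]
gripper_width: 15.4
grasp_force: 60.7
```

```bash
python3 st.py
```

```text
t 20.2 [620.2 312.8  34. ] psi 101.63 F [ -4.7 -10.   12.8] M [-1.965  1.024 -0.088] g 60.7 w 15.4
```

101.6 → 90.9: 10.7° = 0.238.

Call:
carry_out(
  moves=[
    [0, 0, 0, 0, 0.08],
    [0, 0, 0, 0, 0.08],
    [0, 0, 0, 0, 0.04],
    [0, 0, 0, 0, 0.04],
    [0, 0, 0, 0, 0],
    [0, 0, 0, 0, 0],
  ],
)

```text
time: 20.8
tool_pos: [619.8, 312.8, 34.0]
eef_rot: [2.195, 2.241, -0.011]
wrist_force: [-5.7, -10.5, 13.6]
gripper_width: 14.9
grasp_force: 67.5
```

```bash
python3 st.py
```

```text
t 20.8 [619.8 312.8  34. ] psi 91.17 F [ -5.7 -10.5  13.6] M [-2.115  1.081  1.569] g 67.5 w 14.9
```

Stop reached. Next: last bolt C (481.2, 307.8), psi 192.

Call:
carry_out(
  moves=[
    [0.7, 0, 0, 0, 0],
    [0.7, 0, 0, 0, 0],
    [0.7, 0, 0, 0, 0],
    [0.7, 0, 0, -0.06, 0],
    [0.7, 0, 0, -0.07, -0.15],
    [0.7, 0, 0, -0.07, -0.17],
    [0.7, 0, 0, 0, -0.17],
    [0.7, 0, 0, 0, -0.17],
    [0.7, 0, 0, 0, -0.17],
    [0.7, 0, 0, 0, -0.17],
    [0.7, 0, 0, 0, -0.17],
    [0.7, 0, 0, 0, -0.17],
    [0.7, 0, 0, 0, -0.17],
    [0.7, 0, 0, 0, -0.17],
    [0.7, 0, 0, 0, -0.17],
    [0.7, 0, 0, 0, -0.17],
    [0.7, 0, 0, 0, -0.17],
    [0.7, 0, 0, 0, -0.05],
    [0.7, 0, 0, 0, 0],
  ],
)

```text
time: 22.7
tool_pos: [620.9, 316.7, 111.7]
eef_rot: [0.321, -3.125, -0.0]
wrist_force: [0.4, -0.1, -0.3]
gripper_width: 59.5
grasp_force: 0.0
```

```bash
python3 -c "
from h import *
go(481.2,307.8,110,192)"
```

```text
t 22.7 now [620.9 316.7 111.7] psi -168.26 q6 0.17 tilt 0.02 w 59.5 | d shares [0.3466 0.0493 0.0043] turn -0.0058 mm [138.6  19.7   1.7] deg -0.26
  after turn: shares [0.3463 0.0509 0.0042]
```

Call:
carry_out(
  moves=[
    [0.7, 0.0865, 0.0125, 0, 0],
    [0.7, 0.0865, 0.0125, 0, 0],
    [0.7, 0.0865, 0.0125, 0, 0],
    [0.7, 0.0865, 0.0125, 0, 0],
    [0.7, 0, 0, 0, 0],
    [0.7, 0, 0, 0, 0],
    [0.7, 0, 0, 0, 0],
  ],
)

```text
time: 23.4
tool_pos: [482.8, 308.3, 112.6]
eef_rot: [-0.32, 3.123, 0.001]
wrist_force: [-0.2, -0.2, -1.0]
gripper_width: 59.8
grasp_force: 0.0
```

```bash
python3 -c "
from h import *
go(481.2,307.8,32,192)"
```

```text
t 23.4 now [482.8 308.3 112.6] psi -168.3 q6 0.25 tilt 0.12 w 59.8 | d shares [ 0.0047 -0.0006  0.2014] turn -0.0066 mm [ 1.9 -0.2 80.6] deg -0.3
  after turn: shares [ 0.0043 -0.0005  0.2015]
```

Call:
carry_out(
  moves=[
    [0.7, 0.0045, 0, 0.05, 0],
    [0.7, 0, 0, 0.05, 0],
    [0.7, 0, 0, 0.05, 0],
    [0.7, 0, 0, 0.051, 0],
    [0.7, 0, 0, 0, 0],
    [0, 0, 0, 0, 0],
    [0, 0, 0, 0, 0],
    [0, 0, 0, 0, 0],
    [0, 0, 0, 0, 0],
    [0, 0, 0, 0, 0],
    [0, 0, 0, 0, 0],
    [0, 0, 0, 0, 0.15],
    [0, 0, 0, 0, 0.15],
    [0, 0, 0, 0, 0.15],
  ],
)

```text
time: 24.8
tool_pos: [481.1, 307.6, 33.2]
eef_rot: [0.241, 3.129, 0.0]
wrist_force: [0.1, -2.0, 6.7]
gripper_width: 15.1
grasp_force: 59.8
```

```bash
python3 st.py
```

```text
t 24.8 [481.1 307.6  33.2] psi 171.21 F [ 0.1 -2.   6.7] M [-0.438 -0.086  0.043] g 59.8 w 15.1
```

Call:
carry_out(
  moves=[
    [0, 0, 0, 0, 0.15],
    [0, 0, 0, 0, 0.15],
    [0, 0, 0, 0, 0.15],
    [0, 0, 0, 0, 0.15],
    [0, 0, 0, 0, 0.15],
    [0, 0, 0, 0, 0.15],
    [0, 0, 0, 0, 0.15],
    [0, 0, 0, 0, 0.15],
    [0, 0, 0, 0, 0.15],
    [0, 0, 0, 0, 0.15],
    [0, 0, 0, 0, 0.15],
    [0, 0, 0, 0, 0.05],
    [0, 0, 0, 0, 0.05],
    [0, 0, 0, 0, 0.05],
    [0, 0, 0, 0, 0],
    [0, 0, 0, 0, 0],
  ],
)

```text
time: 26.4
tool_pos: [479.9, 306.5, 33.2]
eef_rot: [2.204, 2.235, -0.002]
wrist_force: [-1.2, -4.2, 9.9]
gripper_width: 15.1
grasp_force: 70.5
```

```bash
python3 st.py
```

```text
t 26.4 [479.9 306.5  33.2] psi 90.8 F [-1.2 -4.2  9.9] M [-1.054  0.315  1.719] g 70.5 w 15.1
```

Call:
carry_out(
  moves=[
    [0.7, 0, 0, 0, 0],
    [0.7, 0, 0, 0, 0],
    [0.7, 0, 0, 0, 0],
    [0.7, 0, 0, -0.06, 0],
    [0.7, 0, 0, -0.09, -0.15],
    [0.7, 0, 0, -0.1, -0.17],
    [1, 0, 0, -0.1, -0.17],
    [1, 0, 0, -0.1, -0.17],
    [1, 0, 0, -0.1, -0.17],
    [1, 0, 0, 0, -0.17],
    [1, 0, 0, 0, -0.17],
    [1, 0, 0, 0, -0.17],
    [1, 0, 0, 0, -0.17],
    [1, 0, 0, 0, -0.17],
    [1, 0, 0, 0, -0.17],
    [1, 0, 0, 0, -0.17],
    [1, 0, 0, 0, -0.01],
    [1, 0, 0, 0, 0],
  ],
)

```text
time: 28.2
tool_pos: [479.5, 307.4, 251.3]
eef_rot: [0.046, -3.141, 0.0]
wrist_force: [0.8, -0.1, -0.5]
gripper_width: 85.2
grasp_force: 0.0
```

Call:
carry_out(
  moves=[
    [1, 0, -0.1, 0, 0],
    [1, 0, -0.1, 0, 0],
    [1, 0, -0.1, 0, 0],
    [1, 0, -0.1, 0, 0],
    [1, 0, -0.1, 0, 0],
    [1, 0, 0, 0, 0],
    [1, 0, 0, 0, 0],
  ],
)

```text
time: 28.9
tool_pos: [486.1, 106.9, 251.7]
eef_rot: [-0.044, 3.141, 0.001]
wrist_force: [-0.3, -0.7, 0.3]
gripper_width: 85.6
grasp_force: 0.0
```

```bash
cat > bars.py <<'E'
from h import *
import pickle,sys
def bars(c,im,o=None,z=34):
    C=cam(c,o);H,S,V=cv2.split(cv2.cvtColor(im,cv2.COLOR_RGB2HSV))
    m=(H>15)&(H<28)&(S>80)&(V>100)
    return [b for b in blobs(m,z,C,150) if 300<b[0]<800 and -500<b[1]<400 and 60<b[2]<85]
if __name__=='__main__':
    for c in('top','scene'):
        for b in bars(c,read_camera(c)): print(c,np.round(b[:5],1))
E
python3 look.py w3; python3 bars.py; python3 st.py; python3 -c "
import cv2;a=cv2.imread('pics/w3.png');cv2.imwrite('pics/w3s.png',a[100:480])"
```

```text
[486.11241159 106.89869834 251.73077908]
top [ 414.4 -296.4   62.9   31.5   58.2]
top [ 575.3 -170.3   69.7   45.1   -1.9]
scene [ 576.9 -169.    71.4   46.2   -1.1]
scene [ 413.6 -294.1   61.7   26.5   57.9]
t 29.05 [486.1 108.4 251.7] psi 181.86 F [-0.5 -0.2  0.1] M [-0.005 -0.004  0.04 ] g 0.0 w 85.3
```

View pics/w3s.png

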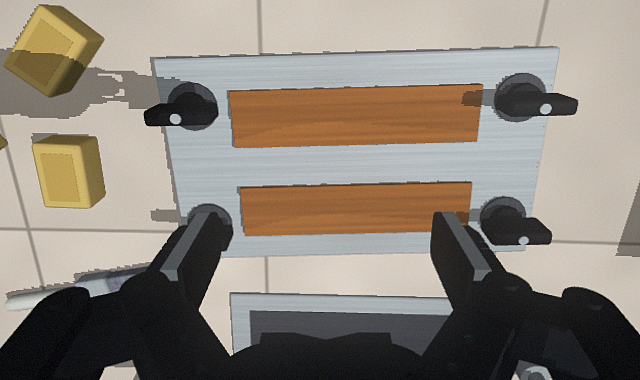

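```bash
sed -i 's/(V>100)/(V>25)/' bars.py
cat >> bolts.py <<'E'
def slot(sx,k): return c0+Rm@np.array([55*sx,85*k])
E
python3 bars.py
python3 - <<'E'
from h import *
from bolts import slot
for s in(-1,1):print([slot(s,k).round(1).tolist() for k in(-1,0,1)])
print('jar',onplane(cam('top'),[(487,203)],85),'dish',onplane(cam('top'),[(412,315)],28))
go(576,-170,100,178.5)
E
```

```text
top [ 417.9 -301.5   77.3   53.    57.5]
top [ 446.5 -159.4   76.9   49.6  -39.5]
top [ 486.2 -398.8   79.3   55.1  -24.5]
top [ 531.6 -279.3   73.1   56.3   32.7]
top [ 574.1 -169.6   76.5   50.1   -0.8]
scene [ 496.5 -400.4   84.9   58.7  -24.4]
scene [ 429.4 -304.    82.5   63.9   57.4]
[[510.4, 54.1], [505.7, 138.9], [500.9, 223.8]]
[[620.3, 60.2], [615.5, 145.1], [610.8, 229.9]]
jar [[ 594.21925344 -401.52292973   85.        ]] dish [[ 331.62802469 -220.64516772   28.        ]]
t 29.15 now [486.  108.6 251.6] psi -178.09 q6 0.06 tilt 0.01 w 85.3 | d shares [-0.2017 -0.7037  0.3789] turn 0.0758 mm [ -80.7 -281.5  151.6] deg 3.41
  after turn: shares [-0.2431 -0.6904  0.3791]
```

Call:
carry_out(
  moves=[
    [1, 0, 0, 0, 0.076],
    [1, -0.027, -0.077, 0, 0],
    [1, -0.027, -0.077, 0, 0],
    [1, -0.027, -0.077, 0, 0],
    [1, -0.027, -0.077, 0, 0],
    [1, -0.027, -0.077, 0, 0],
    [1, -0.027, -0.077, 0, 0],
    [1, -0.027, -0.077, 0, 0],
    [1, -0.027, -0.077, 0, 0],
    [0.85, -0.027, -0.077, 0, 0],
    [0.85, 0, 0, 0.1, 0],
    [0.85, 0, 0, 0.1, 0],
    [0.85, 0, 0, 0.1, 0],
    [0.85, 0, 0, 0.08, 0],
    [0.85, 0, 0, 0, 0],
    [0.85, 0, 0, 0, 0],
    [0.85, 0, 0, 0, 0],
  ],
)

```text
time: 30.85
tool_pos: [577.7, -172.5, 102.1]
eef_rot: [0.042, 3.138, -0.002]
wrist_force: [0.5, -0.7, 0.4]
gripper_width: 73.1
grasp_force: 0.0
```

```bash
python3 -c "
from h import *
go(576.1,-169.7,3,178.5)"
```

```text
t 30.85 now [ 577.7 -172.5  102.1] psi 178.45 q6 -0.37 tilt 0.23 w 73.1 | d shares [0.005  0.0073 0.2477] turn -0.001 mm [ 2.   2.9 99.1] deg -0.05
  after turn: shares [0.0041 0.007  0.2477]
```

Call:
carry_out(
  moves=[
    [0.85, 0.0045, 0.007, 0.06, 0],
    [0.85, 0, 0, 0.06, 0],
    [0.85, 0, 0, 0.06, 0],
    [0.85, 0, 0, 0.04, 0],
    [0.85, 0, 0, 0.028, 0],
    [0.85, 0, 0, 0, 0],
    [0, 0, 0, 0, 0],
    [0, 0, 0, 0, 0],
    [0, 0, 0, 0, 0],
    [0, 0, 0, 0, 0],
    [0, 0, 0, 0, 0],
  ],
  squeeze=50,
)

```text
time: 31.95
tool_pos: [575.7, -170.1, 2.4]
eef_rot: [0.043, 3.138, -0.002]
wrist_force: [-0.6, -0.1, 6.3]
gripper_width: 49.2
grasp_force: 54.1
```

```bash
python3 st.py; python3 -c "
from h import *
go(620.3,60.2,100,93.2)"
```

```text
t 31.95 [ 575.7 -170.1    2.4] psi 178.41 F [-0.6 -0.1  6.3] M [-0.022  0.025  0.042] g 54.1 w 49.2
t 31.95 now [ 575.7 -170.1    2.4] psi 178.41 q6 -0.37 tilt 0.22 w 49.2 | d shares [-0.0965  0.5784 -0.2444] turn 1.8936 mm [-38.6 231.4 -97.8] deg 85.21
  after turn: shares [ 0.5687  0.1436 -0.2439]
```

Call:
carry_out(
  moves=[
    [0, 0, 0, -0.05, 0],
    [0, 0, 0, -0.06, 0],
    [0, 0, 0, -0.07, 0.17],
    [0, 0, 0, -0.065, 0.17],
    [0, 0, 0, 0, 0.174],
    [0, 0, 0, 0, 0.174],
    [0, 0, 0, 0, 0.174],
    [0, 0, 0, 0, 0.174],
    [0, 0, 0, 0, 0.174],
    [0, 0, 0, 0, 0.174],
    [0, 0, 0, 0, 0.17],
    [0, 0, 0, 0, 0.17],
    [0, 0, 0, 0, 0.17],
    [0, 0.081, 0.0205, 0, 0],
    [0, 0.081, 0.0205, 0, 0],
    [0, 0.081, 0.0205, 0, 0],
    [0, 0.081, 0.0205, 0, 0],
    [0, 0.081, 0.0205, 0, 0],
    [0, 0.081, 0.0205, 0, 0],
    [0, 0.081, 0.0205, 0, 0],
  ],
)

```text
time: 33.95
tool_pos: [618.0, 61.7, 98.2]
eef_rot: [-2.158, -2.282, 0.001]
wrist_force: [0.7, -1.7, -2.1]
gripper_width: 49.4
grasp_force: 53.3
```

Call:
carry_out(
  moves=[
    [0, 0, 0, 0, 0],
    [0, 0, 0, 0, 0],
    [0, 0, 0, 0, 0],
  ],
)

```text
time: 34.25
tool_pos: [618.0, 59.6, 98.2]
eef_rot: [-2.159, -2.281, 0.002]
wrist_force: [0.6, -0.7, -1.4]
gripper_width: 49.3
grasp_force: 53.3
```

```bash
python3 st.py; python3 -c "
from h import *
go(620.3,60.2,25,93.2)"
```

```text
t 34.25 [618.   59.6  98.2] psi 93.15 F [ 0.6 -0.7 -1.4] M [-0.025  0.013  0.002] g 53.3 w 49.3
t 34.25 now [618.   59.6  98.2] psi 93.15 q6 1.51 tilt 0.06 w 49.3 | d shares [0.0013 0.0061 0.1829] turn -0.0011 mm [ 0.5  2.4 73.2] deg -0.05
  after turn: shares [0.0012 0.0059 0.1829]
```

Call:
carry_out(
  moves=[
    [0, 0.001, 0.006, 0.06, 0],
    [0, 0, 0, 0.06, 0],
    [0, 0, 0, 0.04, 0],
    [0, 0, 0, 0.015, 0],
    [0, 0, 0, 0.009, 0],
    [0, 0, 0, 0, 0],
    [0, 0, 0, 0, 0],
  ],
)

```text
time: 34.95
tool_pos: [621.9, 60.5, 26.0]
eef_rot: [2.158, 2.281, 0.002]
wrist_force: [1.1, -0.1, -2.1]
gripper_width: 49.2
grasp_force: 53.4
```

```bash
python3 st.py
```

```text
t 34.95 [621.9  60.5  26. ] psi 93.16 F [ 1.1 -0.1 -2.1] M [-0.012 -0.066  0.039] g 53.4 w 49.2
```

Call:
carry_out(
  moves=[
    [0, 0, -0.004, 0.005, 0],
    [0, 0, 0, 0, 0],
    [0, 0, 0, 0, 0],
  ],
)

```text
time: 35.25
tool_pos: [619.7, 60.7, 23.6]
eef_rot: [2.158, 2.282, 0.001]
wrist_force: [0.1, -0.1, 0.2]
gripper_width: 49.0
grasp_force: 53.5
```

```bash
python3 st.py
```

```text
t 35.25 [619.7  60.7  23.6] psi 93.19 F [ 0.1 -0.1  0.2] M [-0.117  0.14   0.01 ] g 53.5 w 49.0
```

Call:
carry_out(
  moves=[
    [0.75, 0, 0, 0, 0],
    [0.75, 0, 0, 0, 0],
    [0.75, 0, 0, 0, 0],
    [0.75, 0, 0, -0.06, 0],
    [0.85, 0, 0, -0.08, -0.12],
    [0.85, 0, 0, -0.1, -0.16],
    [0.85, 0, 0, -0.1, -0.16],
    [0.85, 0, 0, 0, -0.16],
    [0.85, 0, 0, 0, -0.16],
    [0.85, 0, 0, 0, -0.16],
    [0.85, 0, 0, 0, -0.14],
    [0.85, 0, 0, 0, 0],
  ],
)

```text
time: 36.45
tool_pos: [619.3, 60.7, 158.9]
eef_rot: [-1.052, -2.96, -0.0]
wrist_force: [0.8, 0.3, -0.0]
gripper_width: 72.8
grasp_force: 0.0
```

```bash
sed -i 's/z=34):/z=34,v=100):/;s/(V>25)/(V>v)/;s/z,C,150/z,C,100/;s/60<b\[2\]<85/40<b[2]<95/' bars.py; python3 bars.py; python3 -c "
from h import *
snap('top','t1.png')
go(447.9,-159.5,100,141)"
```

```text
top [ 419.1 -303.4   69.3   46.6   57.7]
top [ 447.8 -159.8   71.5   46.2  -38.5]
top [ 531.  -277.1   71.8   36.2   32.5]
scene [ 531.  -275.6   72.7   33.5   32.9]
scene [609.9  70.1  73.9  47.8 -87.2]
scene [ 420.3 -302.2   70.5   46.5   57.9]
scene [ 448.6 -159.2   71.6   48.1  -39.3]
t 36.6 now [619.3  60.7 158.8] psi 140.77 q6 0.68 tilt 0.01 w 72.2 | d shares [-0.0162 -0.6974  0.1472] turn -0.005 mm [  -6.5 -279.    58.9] deg -0.23
  after turn: shares [-0.0135 -0.6975  0.1471]
```

Call:
carry_out(
  moves=[
    [0.85, -0.0017, -0.087, 0, 0],
    [0.85, -0.0017, -0.087, 0, 0],
    [0.85, -0.0017, -0.087, 0, 0],
    [0.85, -0.0017, -0.087, 0, 0],
    [0.85, -0.0017, -0.087, 0, 0],
    [0.85, -0.0017, -0.087, 0, 0],
    [0.85, -0.0017, -0.087, 0, 0],
    [0.85, -0.0017, -0.087, 0, 0],
    [0.85, 0, 0, 0.08, 0],
    [0.85, 0, 0, 0.1, 0],
    [0.85, 0, 0, 0.08, 0],
    [0.85, 0, 0, 0, 0],
    [0.85, 0, 0, 0, 0],
    [0.85, 0, 0, 0, 0],
  ],
)

```text
time: 38.0
tool_pos: [449.7, -159.5, 56.7]
eef_rot: [1.051, 2.957, -0.001]
wrist_force: [0.4, -0.1, 0.5]
gripper_width: 72.1
grasp_force: 0.0
```

```bash
python3 -c "
from h import *
go(448.2,-159.4,3,141)"
```

```text
t 38.0 now [ 449.7 -159.5   56.7] psi 140.87 q6 0.21 tilt 0.19 w 72.1 | d shares [ 0.0034 -0.0022  0.1343] turn -0.0028 mm [ 1.4 -0.9 53.7] deg -0.13
  after turn: shares [ 0.0029 -0.0021  0.1343]
```

Call:
carry_out(
  moves=[
    [0.85, 0.003, -0.002, 0.06, 0],
    [0.85, 0, 0, 0.05, 0],
    [0.85, 0, 0, 0.025, 0],
    [0.85, 0, 0, 0, 0],
    [0, 0, 0, 0, 0],
    [0, 0, 0, 0, 0],
    [0, 0, 0, 0, 0],
    [0, 0, 0, 0, 0],
    [0, 0, 0, 0, 0],
  ],
)

```text
time: 38.9
tool_pos: [448.1, -159.4, 2.4]
eef_rot: [1.051, 2.957, -0.001]
wrist_force: [-0.5, 0.8, 6.3]
gripper_width: 49.5
grasp_force: 53.5
```

```bash
python3 st.py; python3 -c "
from h import *
go(615.5,145.1,100,93.2)"
```

```text
t 38.9 [ 448.1 -159.4    2.4] psi 140.89 F [-0.5  0.8  6.3] M [-0.067  0.194  0.007] g 53.5 w 49.5
t 38.9 now [ 448.1 -159.4    2.4] psi 140.89 q6 0.2 tilt 0.19 w 49.5 | d shares [ 0.1547  0.8549 -0.244 ] turn 1.0597 mm [ 61.9 342.  -97.6] deg 47.69
  after turn: shares [ 0.7368  0.4604 -0.2439]
```

Call:
carry_out(
  moves=[
    [0, 0, 0, -0.05, 0],
    [0, 0, 0, -0.06, 0],
    [0, 0, 0, -0.07, 0.15],
    [0, 0, 0, -0.065, 0.15],
    [0, 0, 0, 0, 0.15],
    [0, 0, 0, 0, 0.15],
    [0, 0, 0, 0, 0.15],
    [0, 0, 0, 0, 0.15],
    [0, 0, 0, 0, 0.16],
    [0, 0.082, 0.051, 0, 0],
    [0, 0.082, 0.051, 0, 0],
    [0, 0.082, 0.051, 0, 0],
    [0, 0.082, 0.051, 0, 0],
    [0, 0.082, 0.051, 0, 0],
    [0, 0.082, 0.051, 0, 0],
    [0, 0.082, 0.051, 0, 0],
    [0, 0.082, 0.051, 0, 0],
    [0, 0.082, 0.051, 0, 0],
    [0, 0, 0, 0, 0],
    [0, 0, 0, 0, 0],
  ],
)

```text
time: 40.9
tool_pos: [613.1, 147.1, 98.6]
eef_rot: [-2.157, -2.284, 0.001]
wrist_force: [0.8, -0.1, -0.7]
gripper_width: 49.3
grasp_force: 52.7
```

```bash
python3 st.py; python3 -c "
from h import *
go(615.5,145.1,23.6,93.2)"
```

```text
t 40.9 [613.1 147.1  98.6] psi 93.28 F [ 0.8 -0.1 -0.7] M [-0.011 -0.013  0.009] g 52.7 w 49.3
t 40.9 now [613.1 147.1  98.6] psi 93.28 q6 1.65 tilt 0.06 w 49.3 | d shares [-0.0052  0.0059  0.1874] turn 0.0018 mm [-2.1  2.3 75. ] deg 0.08
  after turn: shares [-0.0053  0.0057  0.1874]
```

Call:
carry_out(
  moves=[
    [0, -0.005, 0.002, 0.06, 0],
    [0, 0, 0, 0.06, 0],
    [0, 0, 0, 0.04, 0],
    [0, 0, 0, 0.018, 0],
    [0, 0, 0, 0.01, 0],
    [0, 0, 0, 0, 0],
    [0, 0, 0, 0, 0],
  ],
)

```text
time: 41.6
tool_pos: [615.1, 144.1, 24.7]
eef_rot: [2.159, 2.281, 0.002]
wrist_force: [0.6, -0.3, -1.3]
gripper_width: 49.1
grasp_force: 52.7
```

```bash
python3 st.py
```

```text
t 41.6 [615.1 144.1  24.7] psi 93.15 F [ 0.6 -0.3 -1.3] M [-0.062 -0.007 -0.042] g 52.7 w 49.1
```

Call:
carry_out(
  moves=[
    [0, 0.002, 0.001, 0.003, 0],
    [0, 0, 0, 0, 0],
    [0.75, 0, 0, 0, 0],
    [0.75, 0, 0, 0, 0],
    [0.75, 0, 0, 0, 0],
    [0.75, 0, 0, -0.06, 0],
    [0.85, 0, 0, -0.08, 0.168],
    [0.85, 0, 0, -0.1, 0.168],
    [0.85, 0, 0, -0.1, 0.168],
    [0.85, 0, 0, 0, 0.168],
    [0.85, 0, 0, 0, 0.168],
    [0.85, 0, 0, 0, 0.168],
    [0.85, 0, 0, 0, 0.168],
    [0.85, 0, 0, 0, 0.16],
    [0.85, 0, 0, 0, 0],
  ],
)

```text
time: 43.1
tool_pos: [614.5, 145.3, 158.3]
eef_rot: [-3.011, -0.894, 0.0]
wrist_force: [0.6, 0.2, -0.2]
gripper_width: 72.3
grasp_force: 0.0
```

```bash
python3 bars.py; python3 -c "
from h import *
snap('scene','s2.png')
go(533.6,-281.4,60,32.9)"
```

```text
top [ 487.4 -402.4   72.2   46.3  -24.2]
top [621.8 141.5  58.1  46.8 -89.8]
top [629.9  62.2  70.8  38.9  89.2]
scene [ 487.4 -401.6   69.6   47.6  -24. ]
scene [612.2  70.7  73.6  42.1 -85.2]
scene [605.6 156.7  74.1  47.4 -86.7]
t 43.25 now [614.6 145.2 158.4] psi 33.19 q6 2.69 tilt 0.01 w 72.9 | d shares [-0.7534  0.7817  0.246 ] turn 0.0066 mm [-301.4  312.7   98.4] deg 0.29
  after turn: shares [-0.7494  0.7855  0.246 ]
```

Call:
carry_out(
  moves=[
    [0.85, -0.075, 0.0785, 0, 0],
    [0.85, -0.075, 0.0785, 0, 0],
    [0.85, -0.075, 0.0785, 0, 0],
    [0.85, -0.075, 0.0785, 0, 0],
    [0.85, -0.075, 0.0785, 0, 0],
    [0.85, -0.075, 0.0785, 0, 0],
    [0.85, -0.075, 0.0785, 0, 0],
    [0.85, -0.075, 0.0785, 0, 0],
    [0.85, -0.075, 0.0785, 0, 0],
    [0.85, -0.075, 0.0785, 0, 0],
    [0.85, 0, 0, 0, 0],
    [0.85, 0, 0, 0, 0],
  ],
)

```text
time: 44.45
tool_pos: [534.2, -282.4, 158.4]
eef_rot: [-3.012, -0.892, -0.0]
wrist_force: [0.9, 0.5, -0.9]
gripper_width: 72.7
grasp_force: 0.0
```

```bash
cat > wb.py <<'E'
from bars import *
o=monitor.get_obs();im=read_camera('wrist');cv2.imwrite('pics/wb.png',im[:,:,::-1])
for v in(40,100,130):
  for b in bars('wrist',im,o,34,v): print('wrist',v,np.round(b[:5],1),b[5][:,0].mean(0).round())
E
python3 wb.py; python3 bars.py;python3 -c "
from h import *
go(533.6,-281.4,60,32.9)"
```

```text
wrist 40 [ 425.4 -302.8   84.9   58.2   58. ] [276. 343.]
wrist 40 [ 490.7 -395.7   74.    65.5  -24. ] [405. 332.]
wrist 40 [ 535.3 -281.6   76.7   49.1   33. ] [325. 226.]
wrist 100 [ 477.8 -390.    65.6   45.6   65.8] [391. 346.]
wrist 100 [ 422.3 -300.7   87.3   52.1   54. ] [273. 344.]
wrist 100 [ 535.3 -281.5   76.7   48.9   33. ] [325. 225.]
wrist 130 [ 469.1 -394.5   50.2   33.5   65.8] [392. 359.]
wrist 130 [ 418.4 -304.5   74.5   47.7   57.7] [274. 351.]
wrist 130 [ 533.2 -282.4   72.4   48.    32.9] [325. 228.]
top [620.9 148.   71.7  47.4 -86.9]
top [624.9  62.   70.6  49.  -89.9]
scene [ 482.7 -399.3   59.5   47.3  -23.6]
scene [ 534.3 -281.1   72.5   46.3   33. ]
scene [609.9  70.   73.6  47.6 -87.2]
scene [ 429.6 -287.    45.9   33.8  -32.7]
scene [605.6 156.8  73.8  47.4 -86.7]
t 44.6 now [ 534.6 -280.3  158.4] psi 33.17 q6 1.97 tilt 0.05 w 72.7 | d shares [-0.0036  0.001   0.2459] turn 0.0061 mm [-1.4  0.4 98.4] deg 0.27
  after turn: shares [-0.0036  0.0009  0.2459]
```

View pics/wb.png

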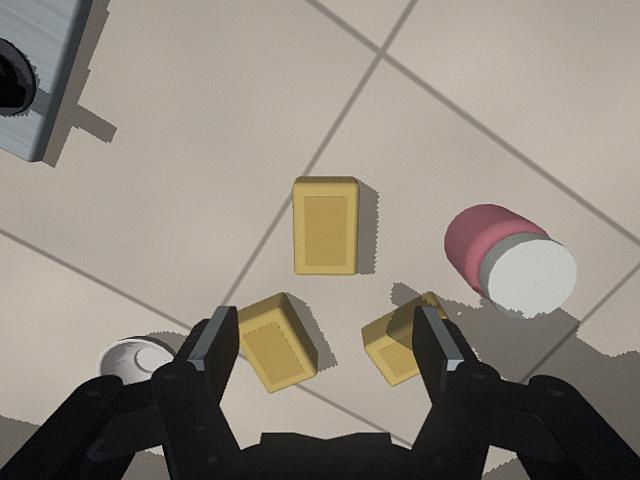

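Call:
carry_out(
  moves=[
    [0.85, -0.003, 0.001, 0.1, 0],
    [0.85, 0, 0, 0.1, 0],
    [0.85, 0, 0, 0.09, 0.006],
    [0.85, 0, 0, 0.06, 0],
    [0.85, 0, 0, 0.03, 0],
    [0.85, 0, 0, 0, 0],
    [0.85, 0, 0, 0, 0],
  ],
)

```text
time: 45.3
tool_pos: [534.8, -282.5, 7.6]
eef_rot: [3.012, 0.888, 0.002]
wrist_force: [-0.2, -0.4, -0.3]
gripper_width: 72.5
grasp_force: 0.0
```

```bash
python3 -c "
from h import *
go(534.0,-281.5,3,32.9)"
```

```text
t 45.3 now [ 534.8 -282.5    7.6] psi 32.86 q6 1.98 tilt 0.09 w 72.5 | d shares [-0.0003 -0.0032  0.0114] turn -0.0009 mm [-0.1 -1.3  4.6] deg -0.04
  after turn: shares [-0.0003 -0.0032  0.0114]
```

Call:
carry_out(
  moves=[
    [0.85, 0, -0.003, 0.011, 0],
    [0.85, 0, 0, 0, 0],
    [0, 0, 0, 0, 0],
    [0, 0, 0, 0, 0],
    [0, 0, 0, 0, 0],
    [0, 0, 0, 0, 0],
    [0, 0, 0, 0, 0],
  ],
)

```text
time: 46.0
tool_pos: [533.9, -282.2, 3.1]
eef_rot: [3.012, 0.886, 0.002]
wrist_force: [-0.3, 0.1, 5.9]
gripper_width: 49.2
grasp_force: 53.7
```

```bash
python3 st.py; python3 -c "
from h import *
go(610.8,229.9,100,93.2)"
```

```text
t 46.0 [ 533.9 -282.2    3.1] psi 32.79 F [-0.3  0.1  5.9] M [ 0.107  0.111 -0.024] g 53.7 w 49.2
t 46.0 now [ 533.9 -282.2    3.1] psi 32.79 q6 1.98 tilt 0.11 w 49.2 | d shares [ 0.8551 -0.9718 -0.2433] turn -1.3425 mm [ 342.  -388.7  -97.3] deg -60.41
  after turn: shares [ 1.2676  0.2634 -0.2423]
```

Call:
carry_out(
  moves=[
    [0, 0, 0, -0.05, 0],
    [0, 0, 0, -0.06, 0],
    [0, 0, 0, -0.07, -0.168],
    [0, 0, 0, -0.065, -0.168],
    [0, 0, 0, 0, -0.168],
    [0, 0, 0, 0, -0.168],
    [0, 0, 0, 0, -0.168],
    [0, 0, 0, 0, -0.168],
    [0, 0, 0, 0, -0.168],
    [0, 0, 0, 0, -0.167],
    [0, 0, 0, 0, 0],
  ],
)

```text
time: 47.1
tool_pos: [532.4, -281.1, 99.2]
eef_rot: [-2.157, -2.281, 0.0]
wrist_force: [0.1, -0.7, -1.7]
gripper_width: 49.1
grasp_force: 53.1
```

Call:
carry_out(
  moves=[
    [0, 0.1, 0.0205, 0, 0],
    [0, 0.1, 0.0205, 0, 0],
    [0, 0.1, 0.0205, 0, 0],
    [0, 0.1, 0.0205, 0, 0],
    [0, 0.1, 0.0205, 0, 0],
    [0, 0.1, 0.0205, 0, 0],
    [0, 0.1, 0.0205, 0, 0],
    [0, 0.1, 0.0205, 0, 0],
    [0, 0.1, 0.0205, 0, 0],
    [0, 0.1, 0.0205, 0, 0],
    [0, 0.1, 0.0205, 0, 0],
    [0, 0.1, 0.0205, 0, 0],
    [0, 0.07, 0.0174, 0, 0],
    [0, 0, 0, 0, 0],
    [0, 0, 0, 0, 0],
    [0, 0, 0, 0, 0],
  ],
)

```text
time: 48.7
tool_pos: [609.1, 230.6, 99.5]
eef_rot: [-2.16, -2.281, 0.002]
wrist_force: [0.8, -0.6, -1.4]
gripper_width: 49.3
grasp_force: 53.0
```

```bash
python3 st.py; python3 -c "
from h import *
go(610.8,229.9,24,93.2)"
```

```text
t 48.7 [609.1 230.6  99.5] psi 93.12 F [ 0.8 -0.6 -1.4] M [ 0.016  0.036 -0.013] g 53.0 w 49.3
t 48.7 now [609.1 230.6  99.5] psi 93.12 q6 1.78 tilt 0.09 w 49.3 | d shares [-0.0019  0.0045  0.1889] turn -0.0017 mm [-0.8  1.8 75.5] deg -0.08
  after turn: shares [-0.002   0.0043  0.1889]
```

Call:
carry_out(
  moves=[
    [0, -0.001, 0.001, 0.06, 0],
    [0, 0, 0, 0.06, 0],
    [0, 0, 0, 0.04, 0],
    [0, 0, 0, 0.018, 0],
    [0, 0, 0, 0.012, 0],
    [0, 0, 0, 0, 0],
    [0, 0, 0, 0, 0],
  ],
)

```text
time: 49.4
tool_pos: [611.1, 231.2, 25.1]
eef_rot: [2.158, 2.282, 0.003]
wrist_force: [-0.1, -0.1, -1.0]
gripper_width: 49.0
grasp_force: 53.1
```

```bash
python3 st.py
```

```text
t 49.4 [611.1 231.2  25.1] psi 93.21 F [-0.1 -0.1 -1. ] M [-0.01   0.027 -0.001] g 53.1 w 49.0
```

Call:
carry_out(
  moves=[
    [0, -0.003, -0.001, 0.003, 0],
    [0, 0, 0, 0, 0],
    [0.75, 0, 0, 0, 0],
    [0.75, 0, 0, 0, 0],
    [0.75, 0, 0, 0, 0],
    [0.75, 0, 0, -0.06, 0],
    [0.85, 0, 0, -0.08, 0.157],
    [0.85, 0, 0, -0.1, 0.157],
    [0.85, 0, 0, -0.1, 0.157],
    [0.85, 0, 0, 0, 0.157],
    [0.85, 0, 0, 0, 0.157],
    [0.85, 0, 0, 0, 0],
    [0.85, 0, 0, 0, 0],
  ],
)

```text
time: 50.7
tool_pos: [609.4, 229.8, 158.4]
eef_rot: [-2.747, -1.524, 0.001]
wrist_force: [-0.7, 0.1, 0.3]
gripper_width: 72.8
grasp_force: 0.0
```

```bash
python3 bars.py; python3 -c "
from h import *
go(419.4,-303.3,160,57.8)"
```

```text
top [ 487.4 -402.4   72.2   47.3  -24.2]
top [616.7 234.4  72.5  48.5 -86.6]
top [621.  147.6  70.6  48.9 -89.2]
scene [ 487.4 -401.5   69.6   47.3  -24. ]
scene [605.6 156.3  72.7  47.5 -86.7]
scene [600.9 242.5  72.8  47.5 -86. ]
t 50.8 now [609.4 229.8 158.3] psi 58.0 q6 2.39 tilt 0.07 w 72.6 | d shares [-1.382   0.3034 -0.0034] turn 0.0045 mm [-552.8  121.4   -1.4] deg 0.2
  after turn: shares [-1.3809  0.3083 -0.0043]
```

Call:
carry_out(
  moves=[
    [0.85, -0.1, 0.022, 0, 0],
    [0.85, -0.1, 0.022, 0, 0],
    [0.85, -0.1, 0.022, 0, 0],
    [0.85, -0.1, 0.022, 0, 0],
    [0.85, -0.1, 0.022, 0, 0],
    [0.85, -0.1, 0.022, 0, 0],
    [0.85, -0.1, 0.022, 0, 0],
    [0.85, -0.1, 0.022, 0, 0],
    [0.85, -0.1, 0.022, 0, 0],
    [0.85, -0.1, 0.022, 0, 0],
    [0.85, -0.1, 0.022, 0, 0],
    [0.85, -0.1, 0.022, 0, 0],
    [0.85, -0.1, 0.022, 0, 0],
    [0.85, -0.08, 0.02, 0, 0],
    [0.85, 0, 0, 0, 0],
    [0.85, 0, 0, 0, 0],
  ],
)

```text
time: 52.4
tool_pos: [419.7, -303.0, 158.6]
eef_rot: [-2.749, -1.519, -0.0]
wrist_force: [-0.2, 0.5, 0.1]
gripper_width: 72.5
grasp_force: 0.0
```

```bash
python3 wb.py; python3 bars.py;python3 -c "
from h import *
go(419.4,-303.3,3,57.8)"
```

```text
wrist 40 [ 486.1 -396.8   78.6   60.3  -24.2] [459. 280.]
wrist 40 [ 419.1 -302.9   77.1   49.    57.8] [325. 228.]
wrist 100 [ 486.8 -397.1   77.1   60.3  -24.2] [461. 280.]
wrist 100 [ 419.  -302.8   77.    48.7   57.9] [325. 228.]
wrist 130 [ 486.4 -402.6   73.2   49.3  -24.2] [464. 285.]
wrist 130 [ 417.5 -304.4   72.7   47.9   57.9] [324. 230.]
top [ 422.6 -297.4   55.5   46.2   57.7]
top [616.3 234.4  72.1  47.4 -86.6]
top [625.   62.   70.6  49.  -89.9]
top [647.3 155.1  71.9  47.2 -86.9]
scene [ 487.4 -401.6   69.6   46.8  -24. ]
scene [609.4  69.7  72.2  46.9 -86.8]
scene [ 419.1 -303.6   71.8   45.4   57.9]
scene [631.9 162.8  72.   47.4 -87. ]
scene [600.3 242.8  71.7  47.  -85.5]
t 52.55 now [ 420.2 -301.6  158.6] psi 58.0 q6 1.38 tilt 0.06 w 73.0 | d shares [-0.0049  0.0009  0.3891] turn 0.0045 mm [ -2.    0.4 155.6] deg 0.2
  after turn: shares [-0.0048  0.0006  0.3891]
```

Call:
carry_out(
  moves=[
    [0.85, -0.003, 0.001, 0.1, 0],
    [0.85, 0, 0, 0.1, 0],
    [0.85, 0, 0, 0.1, 0.004],
    [0.85, 0, 0, 0.06, 0],
    [0.85, 0, 0, 0.03, 0],
    [0.85, 0, 0, 0, 0],
    [0.85, 0, 0, 0, 0],
  ],
)

```text
time: 53.25
tool_pos: [420.9, -304.1, 3.9]
eef_rot: [2.749, 1.517, 0.001]
wrist_force: [0.6, -0.5, 1.1]
gripper_width: 72.6
grasp_force: 0.0
```

```bash
python3 -c "
from h import *
go(419.1,-303.2,3,57.8)"
```

```text
t 53.25 now [ 420.9 -304.1    3.9] psi 57.78 q6 1.38 tilt 0.09 w 72.6 | d shares [-0.0004 -0.005   0.0021] turn -0.0004 mm [-0.1 -2.   0.9] deg -0.02
  after turn: shares [-0.0004 -0.005   0.0021]
```

Call:
carry_out(
  moves=[
    [0.85, 0, -0.004, 0.002, 0],
    [0.85, 0, 0, 0, 0],
    [0, 0, 0, 0, 0],
    [0, 0, 0, 0, 0],
    [0, 0, 0, 0, 0],
    [0, 0, 0, 0, 0],
    [0, 0, 0, 0, 0],
  ],
)

```text
time: 53.95
tool_pos: [419.2, -303.7, 3.1]
eef_rot: [2.75, 1.516, 0.001]
wrist_force: [-0.2, 0.4, 7.3]
gripper_width: 49.2
grasp_force: 53.8
```

```bash
python3 st.py; python3 -c "
from h import *
go(510.4,54.1,100,93.2)"
```

```text
t 53.95 [ 419.2 -303.7    3.1] psi 57.72 F [-0.2  0.4  7.3] M [ 0.108  0.177 -0.021] g 53.8 w 49.2
t 53.95 now [ 419.2 -303.7    3.1] psi 57.72 q6 1.38 tilt 0.09 w 49.2 | d shares [ 0.878  -0.2845 -0.2429] turn -0.7884 mm [ 351.2 -113.8  -97.2] deg -35.48
  after turn: shares [ 0.8804  0.2777 -0.2422]
```

Call:
carry_out(
  moves=[
    [0, 0, 0, -0.05, 0],
    [0, 0, 0, -0.06, 0],
    [0, 0, 0, -0.07, -0.158],
    [0, 0, 0, -0.065, -0.158],
    [0, 0, 0, 0, -0.158],
    [0, 0, 0, 0, -0.158],
    [0, 0, 0, 0, -0.156],
    [0, 0.098, 0.031, 0, 0],
    [0, 0.098, 0.031, 0, 0],
    [0, 0.098, 0.031, 0, 0],
    [0, 0.098, 0.031, 0, 0],
    [0, 0.098, 0.031, 0, 0],
    [0, 0.098, 0.031, 0, 0],
    [0, 0.098, 0.031, 0, 0],
    [0, 0.098, 0.031, 0, 0],
    [0, 0.096, 0.03, 0, 0],
    [0, 0, 0, 0, 0],
    [0, 0, 0, 0, 0],
    [0, 0, 0, 0, 0],
  ],
)

```text
time: 55.85
tool_pos: [509.3, 53.9, 99.6]
eef_rot: [-2.159, -2.281, 0.002]
wrist_force: [-0.0, -1.0, -1.7]
gripper_width: 49.5
grasp_force: 52.8
```

```bash
python3 st.py; python3 -c "
from h import *
go(510.4,54.1,24,93.2)"
```

```text
t 55.85 [509.3  53.9  99.6] psi 93.15 F [-0.  -1.  -1.7] M [ 0.032 -0.043 -0.006] g 52.8 w 49.5
t 55.85 now [509.3  53.9  99.6] psi 93.15 q6 1.5 tilt 0.08 w 49.5 | d shares [0.0004 0.0031 0.189 ] turn -0.0011 mm [ 0.1  1.2 75.6] deg -0.05
  after turn: shares [0.0003 0.0028 0.189 ]
```

Call:
carry_out(
  moves=[
    [0, 0, -0.0005, 0.06, 0],
    [0, 0, 0, 0.06, 0],
    [0, 0, 0, 0.04, 0],
    [0, 0, 0, 0.018, 0],
    [0, 0, 0, 0.013, 0],
    [0, 0, 0, 0, 0],
    [0, 0, 0, 0, 0],
  ],
)

```text
time: 56.55
tool_pos: [510.7, 54.0, 24.5]
eef_rot: [2.159, 2.28, 0.002]
wrist_force: [-0.3, -0.3, -1.4]
gripper_width: 49.5
grasp_force: 52.8
```

```bash
python3 st.py
```

```text
t 56.55 [510.7  54.   24.5] psi 93.13 F [-0.3 -0.3 -1.4] M [-0.016 -0.027  0.019] g 52.8 w 49.5
```

Call:
carry_out(
  moves=[
    [0, 0, 0, 0.002, 0],
    [0, 0, 0, 0, 0],
    [0.75, 0, 0, 0, 0],
    [0.75, 0, 0, 0, 0],
    [0.75, 0, 0, 0, 0],
    [0.75, 0, 0, -0.06, 0],
    [0.85, 0, 0, -0.08, -0.155],
    [0.85, 0, 0, -0.1, -0.155],
    [0.85, 0, 0, -0.1, -0.155],
    [0.85, 0, 0, 0, -0.155],
    [0.85, 0, 0, 0, -0.155],
    [0.85, 0, 0, 0, -0.155],
    [0.85, 0, 0, 0, -0.155],
    [0.85, 0, 0, 0, -0.155],
    [0.85, 0, 0, 0, -0.155],
    [0.85, 0, 0, 0, 0],
    [0.85, 0, 0, 0, 0],
  ],
)

```text
time: 58.25
tool_pos: [509.7, 54.6, 158.7]
eef_rot: [-0.658, -3.072, 0.0]
wrist_force: [-0.3, -0.7, -0.1]
gripper_width: 72.5
grasp_force: 0.0
```

```bash
python3 -c "
from h import *
go(487.4,-402,160,155.9)"
```

```text
t 58.25 now [509.7  54.6 158.7] psi 155.82 q6 0.4 tilt 0.02 w 72.5 | d shares [-0.4167 -1.0641 -0.0032] turn -0.0018 mm [-166.7 -425.6   -1.3] deg -0.08
  after turn: shares [-0.4152 -1.0647 -0.0032]
```

Call:
carry_out(
  moves=[
    [0.85, -0.0378, -0.0967, 0, 0],
    [0.85, -0.0378, -0.0967, 0, 0],
    [0.85, -0.0378, -0.0967, 0, 0],
    [0.85, -0.0378, -0.0967, 0, 0],
    [0.85, -0.0378, -0.0967, 0, 0],
    [0.85, -0.0378, -0.0967, 0, 0],
    [0.85, -0.0378, -0.0967, 0, 0],
    [0.85, -0.0378, -0.0967, 0, 0],
    [0.85, -0.0378, -0.0967, 0, 0],
    [0.85, -0.0378, -0.0967, 0, 0],
    [0.85, -0.0378, -0.0967, 0, 0],
    [0.85, 0, 0, 0, 0],
    [0.85, 0, 0, 0, 0],
  ],
)

```text
time: 59.55
tool_pos: [488.0, -402.5, 158.4]
eef_rot: [-0.659, -3.071, -0.001]
wrist_force: [0.4, 0.3, -0.3]
gripper_width: 72.6
grasp_force: 0.0
```

```bash
python3 wb.py; python3 bars.py;python3 -c "
from h import *
im=snap('scene','s3.png');cv2.imwrite('pics/s3c.png',cv2.resize(im[140:330,260:540,::-1],None,fx=2.5,fy=2.5,interpolation=2))
go(487.4,-402,3,155.9)"
```

```text
wrist 40 [ 483.6 -403.    77.2   49.1  -24.1] [322. 223.]
wrist 100 [ 483.6 -403.    77.2   49.   -24.1] [323. 223.]
wrist 130 [ 485.8 -403.5   72.8   48.3  -24.1] [323. 225.]
top [ 487.2 -402.3   70.9   46.3  -24.1]
top [514.4  53.8  72.1  47.2 -86.6]
top [616.3 234.5  72.3  47.2 -86.9]
top [625.   62.   70.6  49.  -89.9]
top [647.3 155.1  71.8  47.2 -87.1]
scene [ 487.3 -401.7   69.6   46.4  -24. ]
scene [609.2  69.8  71.5  46.4 -86.7]
scene [631.8 162.9  71.2  46.2 -87.3]
scene [600.2 243.   70.9  46.6 -86.7]
scene [498.1  61.6  71.4  46.5 -87. ]
t 59.75 now [ 488.4 -400.3  158.8] psi 156.01 q6 -0.37 tilt 0.05 w 72.6 | d shares [ 2.000e-04 -5.000e-03  3.894e-01] turn 0.0024 mm [ 1.000e-01 -2.000e+00  1.558e+02] deg 0.11
  after turn: shares [ 0.0005 -0.0048  0.3894]
```

View pics/s3c.png

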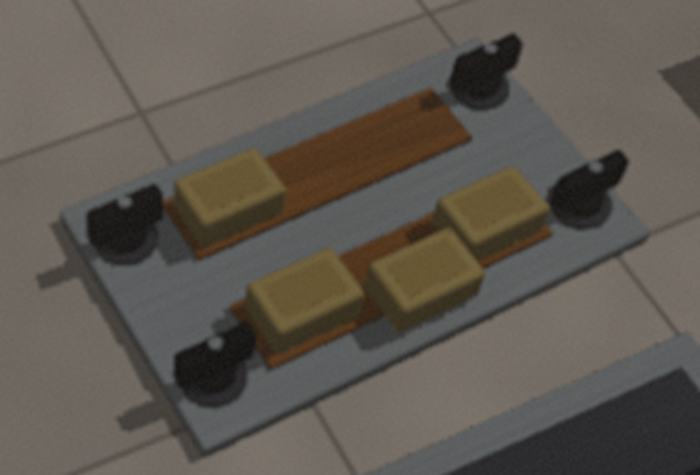

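Call:
carry_out(
  moves=[
    [0.85, 0, -0.002, 0.1, 0],
    [0.85, 0, 0, 0.1, 0],
    [0.85, 0, 0, 0.1, 0],
    [0.85, 0, 0, 0.06, 0],
    [0.85, 0, 0, 0.03, 0],
    [0.85, 0, 0, 0, 0],
    [0.85, 0, 0, 0, 0],
  ],
)

```text
time: 60.45
tool_pos: [489.0, -402.8, 4.2]
eef_rot: [0.653, 3.071, -0.002]
wrist_force: [-0.4, 0.3, 1.1]
gripper_width: 72.4
grasp_force: 0.0
```

```bash
python3 -c "
from h import *
go(487.0,-402.2,3,155.9)"
```

```text
t 60.45 now [ 489.  -402.8    4.2] psi 156.0 q6 -0.37 tilt 0.11 w 72.4 | d shares [ 0.0052 -0.0006  0.0029] turn 0.0021 mm [ 2.1 -0.2  1.2] deg 0.1
  after turn: shares [ 0.0052 -0.0006  0.0029]
```

Call:
carry_out(
  moves=[
    [0.85, 0.005, 0, 0.002, 0],
    [0.85, 0, 0, 0, 0],
    [0, 0, 0, 0, 0],
    [0, 0, 0, 0, 0],
    [0, 0, 0, 0, 0],
    [0, 0, 0, 0, 0],
    [0, 0, 0, 0, 0],
  ],
)

```text
time: 61.15
tool_pos: [486.9, -402.7, 3.3]
eef_rot: [0.654, 3.071, -0.002]
wrist_force: [-0.9, 0.4, 6.8]
gripper_width: 49.3
grasp_force: 54.0
```

```bash
python3 st.py; python3 -c "
from h import *
go(505.7,138.9,100,93.2)"
```

```text
t 61.15 [ 486.9 -402.7    3.3] psi 155.95 F [-0.9  0.4  6.8] M [-0.068  0.208  0.043] g 54.0 w 49.3
t 61.15 now [ 486.9 -402.7    3.3] psi 155.95 q6 -0.37 tilt 0.13 w 49.3 | d shares [ 0.5085  1.2554 -0.2442] turn 1.3944 mm [203.4 502.2 -97.7] deg 62.75
  after turn: shares [ 1.3493  0.1226 -0.2417]
```

Call:
carry_out(
  moves=[
    [0, 0, 0, -0.05, 0],
    [0, 0, 0, -0.06, 0],
    [0, 0, 0, -0.07, 0.155],
    [0, 0, 0, -0.065, 0.155],
    [0, 0, 0, 0, 0.155],
    [0, 0, 0, 0, 0.155],
    [0, 0, 0, 0, 0.155],
    [0, 0, 0, 0, 0.155],
    [0, 0, 0, 0, 0.155],
    [0, 0, 0, 0, 0.155],
    [0, 0, 0, 0, 0.155],
    [0, 0, 0, 0, 0],
  ],
)

```text
time: 62.35
tool_pos: [485.6, -401.0, 99.1]
eef_rot: [-2.157, -2.281, -0.001]
wrist_force: [0.7, 0.1, -0.9]
gripper_width: 49.3
grasp_force: 53.2
```

Call:
carry_out(
  moves=[
    [0, 0.1038, 0.0095, 0, 0],
    [0, 0.1038, 0.0095, 0, 0],
    [0, 0.1038, 0.0095, 0, 0],
    [0, 0.1038, 0.0095, 0, 0],
    [0, 0.1038, 0.0095, 0, 0],
    [0, 0.1038, 0.0095, 0, 0],
    [0, 0.1038, 0.0095, 0, 0],
    [0, 0.1038, 0.0095, 0, 0],
    [0, 0.1038, 0.0095, 0, 0],
    [0, 0.1038, 0.0095, 0, 0],
    [0, 0.1038, 0.0095, 0, 0],
    [0, 0.1038, 0.0095, 0, 0],
    [0, 0.1038, 0.0095, 0, 0],
    [0, 0, 0, 0, 0],
    [0, 0, 0, 0, 0],
    [0, 0, 0, 0, 0],
  ],
)

```text
time: 63.95
tool_pos: [505.1, 139.3, 99.7]
eef_rot: [-2.158, -2.283, 0.002]
wrist_force: [0.3, 0.2, -2.1]
gripper_width: 49.2
grasp_force: 53.2
```

```bash
python3 st.py; python3 -c "
from h import *
go(505.7,138.9,24,93.2)"
```

```text
t 63.95 [505.1 139.3  99.7] psi 93.22 F [ 0.3  0.2 -2.1] M [ 0.051  0.006 -0.085] g 53.2 w 49.2
t 63.95 now [505.1 139.3  99.7] psi 93.22 q6 1.66 tilt 0.06 w 49.2 | d shares [-0.0009  0.0017  0.1894] turn 0.0005 mm [-0.4  0.7 75.7] deg 0.02
  after turn: shares [-0.001   0.0015  0.1894]
```

Call:
carry_out(
  moves=[
    [0, -0.001, -0.001, 0.06, 0],
    [0, 0, 0, 0.06, 0],
    [0, 0, 0, 0.04, 0],
    [0, 0, 0, 0.018, 0],
    [0, 0, 0, 0.013, 0],
    [0, 0, 0, 0, 0],
    [0, 0, 0, 0, 0],
  ],
)

```text
time: 64.65
tool_pos: [506.2, 139.1, 24.5]
eef_rot: [2.159, 2.281, 0.002]
wrist_force: [0.6, -1.0, -1.2]
gripper_width: 49.2
grasp_force: 53.2
```

```bash
python3 st.py
```

```text
t 64.65 [506.2 139.1  24.5] psi 93.14 F [ 0.6 -1.  -1.2] M [ 0.089 -0.093 -0.005] g 53.2 w 49.2
```

Call:
carry_out(
  moves=[
    [0, 0, -0.001, 0.002, 0],
    [0, 0, 0, 0, 0],
    [0.75, 0, 0, 0, 0],
    [0.75, 0, 0, 0, 0],
    [0.75, 0, 0, 0, 0],
    [0.75, 0, 0, -0.06, 0],
    [0.85, 0, 0, -0.08, 0],
    [0.85, 0, 0, -0.1, 0],
    [0.85, 0, 0, -0.1, 0],
    [0.85, -0.1, -0.03, 0, 0],
    [0.85, -0.1, -0.03, 0, 0],
    [0.85, -0.1, -0.03, 0, 0],
    [0.85, -0.1, -0.03, 0, 0],
    [0.85, -0.1, -0.03, 0, 0],
    [0.85, -0.1, -0.03, 0, 0],
    [0.85, -0.1, -0.03, 0, 0],
    [0.85, -0.1, 0, 0, 0],
    [0.85, 0, 0, 0, 0],
  ],
)

```text
time: 66.45
tool_pos: [439.4, -189.1, 159.4]
eef_rot: [2.163, 2.274, -0.001]
wrist_force: [0.4, 0.8, 0.1]
gripper_width: 72.6
grasp_force: 0.0
```

```bash
cat > chk.py <<'E'
from bars import *
from bolts import c0,Rm,yaw
A={}
for c in('top','scene'):
    im=read_camera(c)
    for b in bars(c,im,None,55):
        r=Rm.T@(np.array(b[:2])-c0); print(c,np.round(b[:5],1),'rack',r.round(1)+0,'ang err',round((b[4]-3.2)%180-90,1))
E
python3 chk.py; python3 -c "
from h import *
go(641,153,160,93.2)"
```

```text
top [506.4 138.8  69.9  46.3 -86.9] rack [-54.2  -0.2] ang err -0.1
top [511.2  52.5  70.6  46.2 -86.9] rack [-54.4 -86.6] ang err -0.1
top [611.1 229.8  70.7  46.5 -86.6] rack [55.4 84.8] ang err 0.2
top [619.6  60.6  69.3  48.  -89.9] rack [ 54.4 -84.6] ang err -3.1
top [642.1 152.4  69.6  46.1 -89.7] rack [82.   5.9] ang err -2.9
scene [620.6  61.3  70.4  45.8 -86.7] rack [ 55.4 -83.9] ang err 0.1
scene [642.1 152.3  70.2  46.1 -87.1] rack [82.   5.8] ang err -0.3
scene [612.1 230.4  69.6  45.7 -86.7] rack [56.3 85.4] ang err 0.1
scene [512.1  53.5  70.8  45.5 -87. ] rack [-53.3 -85.7] ang err -0.2
scene [507.4 140.1  70.5  45.8 -86.7] rack [-53.2   1. ] ang err 0.1
t 66.55 now [ 438.5 -185.3  158.8] psi 93.07 q6 0.98 tilt 0.04 w 72.4 | d shares [ 0.8174  0.5509 -0.0027] turn -0.0029 mm [326.9 220.4  -1.1] deg -0.13
  after turn: shares [ 0.8161  0.5528 -0.0031]
```

Call:
carry_out(
  moves=[
    [0.85, 0.0907, 0.0614, 0, 0],
    [0.85, 0.0907, 0.0614, 0, 0],
    [0.85, 0.0907, 0.0614, 0, 0],
    [0.85, 0.0907, 0.0614, 0, 0],
    [0.85, 0.0907, 0.0614, 0, 0],
    [0.85, 0.0907, 0.0614, 0, 0],
    [0.85, 0.0907, 0.0614, 0, 0],
    [0.85, 0.0907, 0.0614, 0, 0],
    [0.85, 0.0907, 0.0614, 0, 0],
    [0.85, 0, 0, 0.08, 0],
    [0.85, 0, 0, 0.1, 0],
    [0.85, 0, 0, 0.06, 0],
    [0.85, 0, 0, 0, 0],
    [0.85, 0, 0, 0, 0],
    [0.85, 0, 0, 0, 0],
  ],
)

```text
time: 68.05
tool_pos: [642.6, 154.5, 65.0]
eef_rot: [2.157, 2.282, 0.004]
wrist_force: [1.0, 0.1, 1.2]
gripper_width: 72.5
grasp_force: 0.0
```

```bash
python3 -c "
from h import *
go(642.0,152.3,24.3,93.2)"
```

```text
t 68.05 now [642.6 154.5  65. ] psi 93.23 q6 1.65 tilt 0.19 w 72.5 | d shares [-0.0054 -0.002   0.1018] turn 0.0007 mm [-2.1 -0.8 40.7] deg 0.03
  after turn: shares [-0.0053 -0.0017  0.1018]
```

Call:
carry_out(
  moves=[
    [0.85, -0.005, -0.003, 0.05, 0],
    [0.85, 0, 0, 0.03, 0],
    [0.85, 0, 0, 0.022, 0],
    [0.85, 0, 0, 0, 0],
    [0, 0, 0, 0, 0],
    [0, 0, 0, 0, 0],
    [0, 0, 0, 0, 0],
    [0, 0, 0, 0, 0],
    [0, 0, 0, 0, 0],
  ],
)

```text
time: 68.95
tool_pos: [641.1, 151.7, 23.1]
eef_rot: [2.158, 2.281, 0.002]
wrist_force: [1.1, -0.4, 3.5]
gripper_width: 49.3
grasp_force: 53.3
```

```bash
python3 st.py; python3 -c "
from h import *
go(615.5,145.1,40,93.2)"
```

```text
t 68.95 [641.1 151.7  23.1] psi 93.19 F [ 1.1 -0.4  3.5] M [0.067 0.031 0.044] g 53.3 w 49.3
t 68.95 now [641.1 151.7  23.1] psi 93.19 q6 1.65 tilt 0.12 w 49.3 | d shares [-0.0129 -0.0648 -0.0423] turn -0.0003 mm [ -5.2 -25.9 -16.9] deg -0.01
  after turn: shares [-0.0129 -0.0649 -0.0422]
```

Call:
carry_out(
  moves=[
    [0, 0, 0, -0.03, 0],
    [0, 0, 0, -0.02, 0],
    [0, -0.007, -0.033, 0, 0],
    [0, -0.007, -0.032, 0, 0],
    [0, 0, 0, 0, 0],
    [0, 0, 0, 0, 0],
    [0, 0, 0, 0, 0],
  ],
)

```text
time: 69.65
tool_pos: [615.5, 144.7, 42.5]
eef_rot: [2.158, 2.282, 0.002]
wrist_force: [0.2, 0.4, -0.8]
gripper_width: 49.4
grasp_force: 52.9
```

```bash
python3 st.py; python3 -c "
from h import *
go(615.4,144.6,23.4,93.2)"
```

```text
t 69.65 [615.5 144.7  42.5] psi 93.18 F [ 0.2  0.4 -0.8] M [ 0.   -0.03 -0.02] g 52.9 w 49.4
t 69.65 now [615.5 144.7  42.5] psi 93.18 q6 1.64 tilt 0.08 w 49.4 | d shares [-0.0002 -0.0002  0.0477] turn -0.0004 mm [-0.1 -0.1 19.1] deg -0.02
  after turn: shares [-0.0002 -0.0002  0.0477]
```

Call:
carry_out(
  moves=[
    [0, 0, -0.001, 0.03, 0],
    [0, 0, 0, 0.015, 0],
    [0, 0, 0, 0.004, 0],
    [0, 0, 0, 0, 0],
    [0, 0, 0, 0, 0],
  ],
)

```text
time: 70.15
tool_pos: [613.8, 144.5, 23.0]
eef_rot: [-2.158, -2.282, 0.001]
wrist_force: [-2.9, 0.1, 7.6]
gripper_width: 49.2
grasp_force: 54.0
```

```bash
python3 st.py
```

```text
t 70.15 [613.8 144.5  23. ] psi 93.19 F [-2.9  0.1  7.6] M [-0.098  0.805 -0.033] g 54.0 w 49.2
```

Call:
carry_out(
  moves=[
    [0, 0, 0.003, -0.003, 0],
    [0, 0, 0, 0, 0],
    [0, 0, 0, 0, 0],
  ],
)

```text
time: 70.45
tool_pos: [615.2, 144.6, 23.0]
eef_rot: [-2.159, -2.282, 0.001]
wrist_force: [-0.6, 0.6, -1.5]
gripper_width: 49.7
grasp_force: 53.1
```

```bash
python3 st.py
```

```text
t 70.45 [615.2 144.6  23. ] psi 93.18 F [-0.6  0.6 -1.5] M [ 0.005 -0.008 -0.038] g 53.1 w 49.7
```

Release, lift, retreat towards the right and out of the view.

Call:
carry_out(
  moves=[
    [0.75, 0, 0, 0, 0],
    [0.75, 0, 0, 0, 0],
    [0.75, 0, 0, 0, 0],
    [0.75, 0, 0, -0.06, 0],
    [0.75, 0, 0, -0.08, 0],
    [0.75, 0, 0, -0.1, 0],
    [0.75, 0, 0, -0.1, 0],
    [0.75, -0.09, -0.055, 0, 0],
    [0.75, -0.09, -0.055, 0, 0],
    [0.75, -0.09, -0.055, 0, 0],
    [0.75, -0.09, -0.055, 0, 0],
    [0.75, -0.09, -0.055, 0, 0],
    [0.75, -0.09, -0.055, 0, 0],
    [0.75, -0.09, -0.055, 0, 0],
    [0.75, -0.09, -0.055, 0, 0],
    [0.75, -0.09, -0.055, 0, 0],
    [0.75, -0.09, 0, 0, 0],
    [0.75, 0, 0, 0, 0],
  ],
)

```text
time: 72.25
tool_pos: [438.1, -230.0, 160.5]
eef_rot: [2.162, 2.274, -0.001]
wrist_force: [-0.3, 0.8, -0.1]
gripper_width: 64.1
grasp_force: 0.0
```

```bash
python3 chk.py; python3 -c "
from h import *
im=snap('scene','s4.png')"
```

```text
top [506.5 139.2  70.9  46.3 -86.7] rack [-54.2   0.2] ang err 0.1
top [511.2  52.5  70.6  46.2 -86.9] rack [-54.4 -86.6] ang err -0.1
top [611.2 229.8  70.8  46.3 -86.9] rack [55.4 84.8] ang err -0.1
top [615.6 144.6  69.4  47.8 -89.2] rack [55.1 -0.5] ang err -2.4
top [619.6  60.6  69.3  48.  -89.9] rack [ 54.4 -84.6] ang err -3.1
scene [620.6  61.2  70.3  45.9 -86.3] rack [ 55.4 -84. ] ang err 0.5
scene [616.  145.2  70.   45.8 -87.1] rack [55.5  0.1] ang err -0.3
scene [611.7 230.2  70.2  45.8 -85.7] rack [56.  85.2] ang err 1.1
scene [512.   53.5  70.8  45.7 -87. ] rack [-53.4 -85.7] ang err -0.2
scene [507.3 140.2  70.9  45.6 -87. ] rack [-53.4   1.2] ang err -0.2
```

View pics/s4.png

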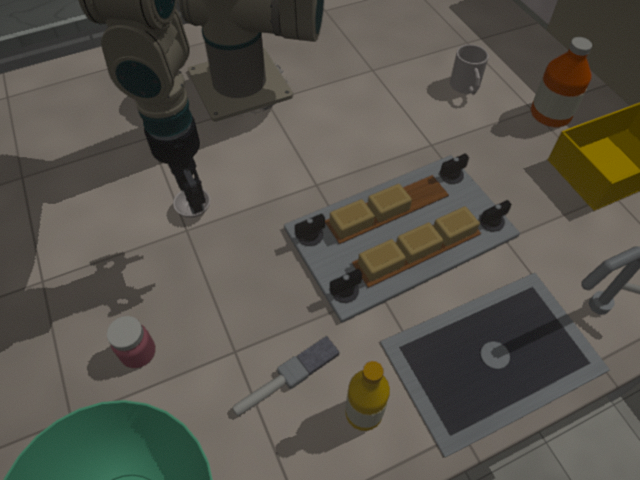

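```bash
python3 -c "
from bench import hand_in
print(hand_in())"
```

```text
the job is handed in; nothing more can be done
None
```

The job is handed in: all four bolts were turned clockwise until the wrist torque showed the stop, then all five bars were laid flat on the strips, three on the back and two on the front, each within about 2 mm of its place by the last camera check; one placed bar got knocked aside mid-run and I set it back. The brush, jar and dish stayed where they were.

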